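Fetch the agate burnisher from the drawer behind the pots

ROBOT

A 7-joint arm with a two-finger parallel gripper is mounted at the origin on the work surface; the furniture and walls round the work are solid. World frame = base frame: x ahead of the robot, y to its left, z up, the work surface at z = 0. Lengths are in m, angles in rad, forces in N, time in s.
With the tool pointing down it reaches from about 0.35 to 0.9 m from the base axis. Payload 19.9 kg.
Tool frame: the origin (TCP) lies at the very end of the fingers, on their centre line; the grasp point (between the pads) lies 19 mm behind it; z points along the fingers, y is the line along which they close (so a half turn about z gives the same grasp; the last joint's range is limited). The gripper opens to 94 mm and grips with 3 to 60 N. Pads are 16 mm wide; open, the fingers measure 119 mm over their backs; the gripper's body (75 mm by 177 mm) begins 78 mm behind the grasp point.
Start: joints at [1.157, 0.417, -0.01, 1.614, 0.005, 1.111, -0.053], TCP at [0.227, -0.582, 0.205] pointing down, gripper open.
Joint ranges: [-2.81, 2.81], [-0.39, 2.02], [-1.27, 1.25], [0.06, 2.57], [-1.19, 4.33], [0.19, 2], [-2.82, 2.82]. Speed limits (rad/s): [1.89, 1.89, 2.39, 2.39, 3.01, 3.01, 3.01].

INTERFACE

Orientations are given as a unit quaternion [x, y, z, w].
In Python, from plant import ctrl gives the robot as it stands.
- The arm moves only by the shell command python3 -m pendant 'ROWS'. ROWS is JSON, a list of rows, each a list of 5 numbers: the shift along the world's x, y, z in mm, then the turn about the world's z in degrees, then the opening, from 0 (shut) to 1 (fully open). In form: [[tx, ty, tz, twist, grip], ...]. A call has 1 to 10 rows; each row shifts and turns the commanded pose from where the row before left it; what a row does not reach is not made up. A row lasts 1/10 s, in which the tool goes at most 50 mm and 8.59 degrees, less where a joint would pass 70% of its speed; a pose out of reach is approached as far as the arm can. A call with a gripper value outside its range is refused whole. The fingers move at their own pace and stop on an object; the grip force is fixed at half the most. Time passes only in rows, so rows that do not move let the fingers close. It gives the time, the measured TCP pose, the force, the opening and the grip force at its end, in the units of the state.
- ctrl.observe(): the state, without advancing time (a new reading comes with each control period).
- ctrl.capture(name): name is "side" or "top"; returns a dict with "pixels" (400x640x3 uint8, blue, green, red), "intrinsics" (3x3 intrinsics, pixels), "k1" (the pictures are not rectified: a ray, as slopes to the right and down, at radius r is drawn at 1 + k1 r^2 times it, then the intrinsics apply), "rvec" (rotation vector, rad) and "tvec" (3), from world to camera coordinates, as OpenCV has them. Camera axes: x right, y down, z forward; pixel columns grow to the right and rows downward; lengths in m; the calibration is good to about 2 mm. A picture is of the moment at which its call begins. There is no depth.
- ctrl.close_job(): hands the job in; it is judged then, once.
The state is a dict: "time_s": time; "joint_positions": joint angles; "qvel": joint speeds; "effort": joint torques, N m; "position": TCP position; "orientation": TCP orientation; "contact_force": force on the tool from outside, world axes, zero at the start; "ft_torque": the same for the moment, N m; "opening": opening from 0.0 (shut) to 1.0 (fully open); "finger_force": force on a finger pad.
Only numpy, scipy, OpenCV 4.12 (cv2) and the standard library are available. Lean on these libraries where they do the work, as an engineer would, in place of code of your own. Each camera call takes 0.05 s, during which the arm holds its last target. There are 200 camera calls.

TASK

The agate burnisher is needed from the clear-topped tool case, but three pots stand in front of its drawer: set all three upright on the brown side board, then open the drawer, lay the burnisher in both notches of the wooden tool rest, about centred, and push the drawer fully shut again to keep dust out. Then put every pot back on the very spot it stood on at the start, upright, with the labels of the red pot and the amber pot facing straight out, away from the drawer. Drop nothing and tip no pot over.

Things in the scene. Friction and masses are not known exactly. Their poses are not given: they have to be found in the camera images.
- tool_case: low wooden case, 140 (x) x 300 (y) x 62 mm high, clear acrylic top, fixed. Origin: centre of its underside. Its -x points out of the drawer front, towards the robot; the shut drawer's face is at x = -70 mm. Drawer inside: 104 mm deep (x), 260 mm wide (y); heights over the table: floor 14, side and rear rims 42, front 60 mm
- drawer (a joint): opening in m: 0 shut, slides out along the tool case's -x to 0.115; moves with 2 to 3 N, stays where left. Brass bar handle on its face, 90 mm long (along y), 10 mm thick, centre at x = -105 mm - opening, y = 0, z = 36 mm in the tool case's frame, 26 mm free between bar and face
- burnisher: agate burnisher, 178 mm long (its y), 50 g: round black handle, 14 mm thick from y = -40 to +49 mm, thinner to its end at y = +88; brass ferrule and hooked brown stone towards -y, tip 22 mm high. Lies flat in the drawer under the clear top, roughly along the case's y. Origin: mid-length, on the underside, near the centre of mass: grip here, across x
- bole_pot: dark red pot, white lid, closed, 62 mm wide, 62 mm high, 0.13 to 0.27 kg, one of three standing in a row in front of the drawer, about 100 mm apart (a like pot far back on the right is no part of the job). Origin: centre of its underside; z up. Its paper label is on one side only, the -x side
- size_pot: amber pot, black lid, closed, 58 mm wide, 75 mm high, 0.14 to 0.28 kg, in the row in front of the drawer. Origin: centre of its underside; z up. Its label is on one side only, the -x side
- vial: clear corked vial of bronze powder, closed, 29 mm wide up to 47 mm, cork 19 mm wide, 66 mm high in all, 50 g, in the row in front of the drawer. Origin: centre of its underside. No label
- bole_pot_label (a point): middle of the red pot's label, 31 mm from the pot's axis, 28 mm up
- size_pot_label (a point): middle of the amber pot's label, 29 mm from the pot's axis, 32 mm up
- board: brown MDF board to park the pots on, 192 (x) x 268 (y) x 12 mm thick, lying flat, fixed, left or right of the case. Origin: centre of its underside; top face at z = 12 mm
- tool_rest: light wooden tool rest, 116 (x) x 62 (y) x 46 mm high, fixed, on the other side of the case. Two cradles, each 14 mm thick, at x = -38 and +38 mm, with rounded notches 24 mm wide, their floor 30 mm above the table; base 10 mm thick. A tool lies along x in both notches, either way round. Origin: centre of its underside
Mind the look-alikes: they are no part of the job. Several things look just like the vial: the one meant starts farthest to the robot's left. There is more than one size of the size_pot; the one meant has the size given above.

How it is judged:
By the outcome, as a careful person would: the job done as asked, in the order asked, and still so for the second after the job is handed in, with the robot touching nothing.
It also fails if it takes over 152 s, if anything falls off the work surface, if the arm or the gripper's body presses on something with over 40 N, if the wrist force passes 120 N, or if a joint passes its speed limit or range.

## Working session

There is one attempt and no reset: what is moved stays moved. The work goes in short steps, Python scripts to look and compute and a shell command to move; the robot and the scene stay as the last step left them, time stands still between calls to the robot, and variables do not carry over. Pictures are saved under pics/ and viewed, at most 18 in all, crops included, and the job is handed in when it is done.

```bash
ls; mkdir -p pics
cat > h.py <<'E'
import numpy as np,cv2
from plant import ctrl
def cap(n,f=None):
    c=ctrl.capture(n); im=np.array(c["pixels"],dtype=np.uint8)
    if f: cv2.imwrite("pics/"+f,im)
    return c,im
def ray(c,uv):
    K=np.array(c["intrinsics"],float);k=np.array([c["k1"],0,0,0],float)
    n=cv2.undistortPoints(np.array(uv,float).reshape(-1,1,2),K,k).reshape(-1,2)
    R=cv2.Rodrigues(np.array(c["rvec"],float))[0];t=np.array(c["tvec"],float).ravel()
    o=-R.T@t; d=np.c_[n,np.ones(len(n))]@R
    return o,d
def onz(c,uv,z):
    o,d=ray(c,uv); return o+d*((z-o[2])/d[:,2])[:,None]
def proj(c,P):
    K=np.array(c["intrinsics"],float);k=np.array([c["k1"],0,0,0],float)
    return cv2.projectPoints(np.array(P,float).reshape(-1,1,3),np.array(c["rvec"],float),np.array(c["tvec"],float),K,k)[0].reshape(-1,2)
def two(c1,u1,c2,u2):
    o1,d1=ray(c1,u1);o2,d2=ray(c2,u2);a=d1[0];b=d2[0]
    s=np.linalg.lstsq(np.c_[a,-b],o2-o1,rcond=None)[0]
    p,q=o1+a*s[0],o2+b*s[1];return (p+q)/2,np.linalg.norm(p-q)
E
python3 - <<'E'
from h import *
for n in("top","side"):
    c,im=cap(n,n+"0.png"); print(n,c["intrinsics"],c["k1"]);o,d=ray(c,[[320,200]]);print(o,d)
s=ctrl.observe();print(s)
E
```

```text
pics
top [[422.20254228   0.         315.75526226]
 [  0.         422.20254228 201.23716415]
 [  0.           0.           1.        ]] -0.10440295972474956
[ 0.45961119 -0.02470622  1.07037428] [[ 0.09202084  0.01353136 -0.99572021]]
side [[370.81516123   0.         320.92953013]
 [  0.         370.81516123 201.0598309 ]
 [  0.           0.           1.        ]] -0.0658116809670459
[ 0.46523272 -0.74015911  0.56800469] [[ 0.10259825  0.81809179 -0.56587443]]
{'time_s': 0.1, 'joint_positions': array([ 1.15748849,  0.4179205 , -0.01032821,  1.61408124,  0.00468127,
        1.11070674, -0.05298861]), 'qvel': array([ 0.00103438, -0.0020272 ,  0.00054083, -0.00190387,  0.00132598,
        0.00222499,  0.00067613]), 'effort': array([ 5.84544650e-04, -8.52586985e+01,  6.39399290e-01, -4.26698005e+01,
       -4.89380525e-02,  1.64007075e-02,  2.49071070e-05]), 'position': array([ 0.22695286, -0.58198533,  0.2048976 ]), 'orientation': array([ 9.82766292e-01,  1.84851610e-01, -1.29385357e-04, -5.30281659e-04]), 'contact_force': array([0.51995276, 0.34956732, 0.01804138]), 'ft_torque': array([0.00482875, 0.0606926 , 0.03093924]), 'finger_force': 0.0, 'opening': 1.000125302086159}
```

View pics/top0.png

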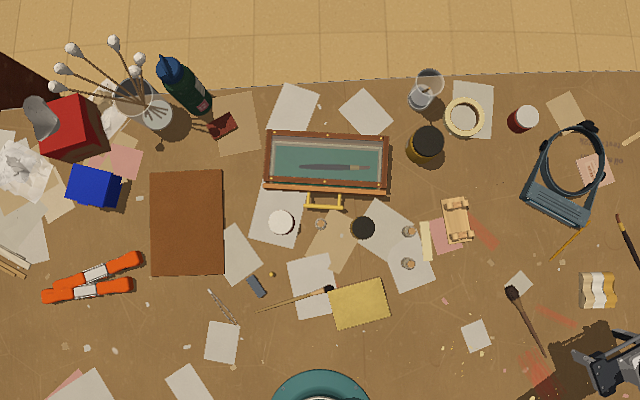

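View pics/side0.png

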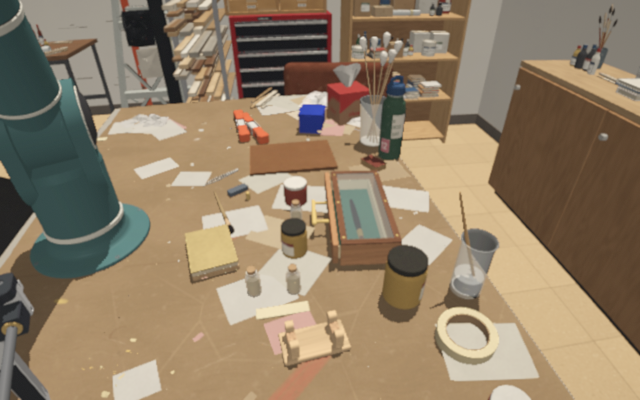

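The top view shows the board at (187,222), the case at (327,165), the red pot at (281,222), the vial at (320,223), the amber pot at (363,228), the rest at (457,220) and look-alike vials at (409,231) and (408,264). I'll enlarge both views.

Run:
```python
import cv2
a=cv2.imread("pics/top0.png")[120:285,240:490];cv2.imwrite("pics/t1.png",cv2.resize(a,None,fx=3.2,fy=3.2,interpolation=cv2.INTER_CUBIC))
a=cv2.imread("pics/side0.png")[165:365,205:405];cv2.imwrite("pics/s1.png",cv2.resize(a,None,fx=3,fy=3,interpolation=cv2.INTER_CUBIC))
```

```text
(no output)
```

View pics/t1.png

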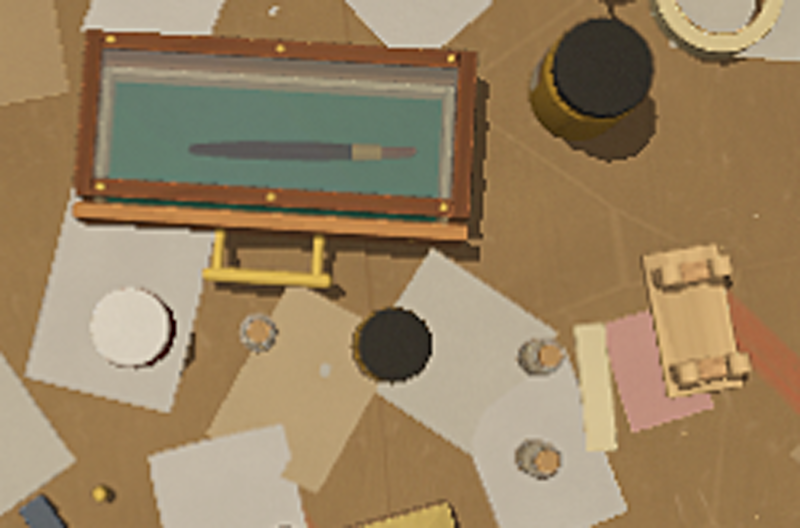

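View pics/s1.png

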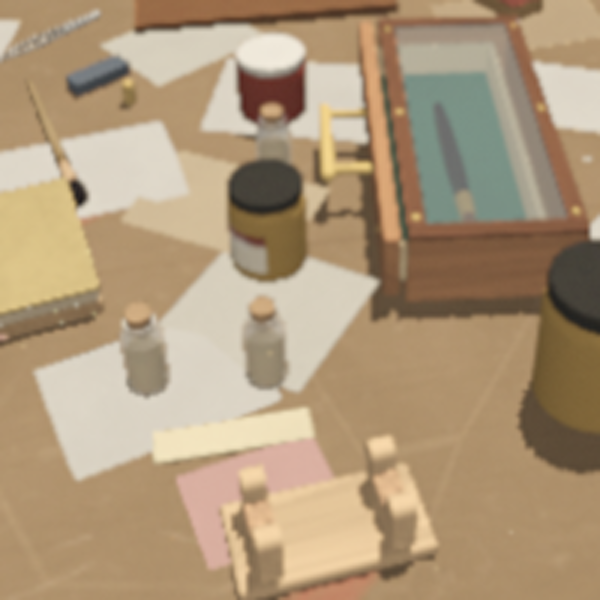

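The crops show the case corners (t1) near (90,30), (477,52) and (80,197), the handle bar from (205,275) to (330,287), and the amber label facing -x/-y. No red label is visible from the side camera, so it must face away. Next I measure.

```bash
cat > m.py <<'E'
from h import *
def blob(im,lo,hi,box,hsv=True):
    x0,y0,x1,y1=box
    a=cv2.cvtColor(im,cv2.COLOR_BGR2HSV)[y0:y1,x0:x1]
    a=cv2.inRange(a,np.array(lo),np.array(hi))
    n,l,s,ce=cv2.connectedComponentsWithStats(a)
    i=1+np.argmax(s[1:,4]); pts=np.argwhere(l==i)[:,::-1]+[x0,y0]
    return ce[i]+[x0,y0],s[i,4],pts
def rep(n,c,im,lo,hi,box,z):
    ce,a,p=blob(im,lo,hi,box); r=cv2.minAreaRect(p.astype(np.float32))
    w=onz(c,cv2.boxPoints(r),z)[:,:2]
    print(n,ce.round(1),a,"ctr",(onz(c,[ce],z)[0,:2]*1000).round(1),"corners",(w*1000).round(0).tolist(),"sz",np.linalg.norm(w[1]-w[0]).round(4),np.linalg.norm(w[2]-w[1]).round(4))
    return ce
if __name__=="__main__":
    c,t=cap("top"); d,s=cap("side")
    rep("red",c,t,(0,0,140),(180,70,255),(267,207,295,238),.062)
    rep("amb",c,t,(0,0,0),(180,255,62),(350,215,377,242),.075)
    rep("vial",c,t,(5,80,120),(25,180,255),(314,217,327,230),.066)
    rep("board",c,t,(5,100,60),(14,200,140),(140,160,232,285),.012)
    rep("handle",c,t,(20,110,110),(32,255,255),(300,200,350,212),.041)
    rep("rest",c,t,(5,40,150),(25,140,255),(436,190,478,250),.035)
    q=np.array([[90,30],[477,52],[465,222],[80,200]])/3.2+[240,120]
    print("case",(onz(c,q,.062)*1000).round(0)[:,:2].tolist())
    # drawer front top edge lower line
    q=np.array([[75,217],[467,241]])/3.2+[240,120]; print("dfront",(onz(c,q,.060)*1000).round(0)[:,:2].tolist())
    q=np.array([[648,257],[722,243],[746,385],[668,397]])/3.2+[240,120]; print("restc",(onz(c,q,.010)*1000).round(0)[:,:2].tolist())
    # cradle tops: far-left, far-right, near-left, near-right ends
    q=np.array([[655,275],[722,262],[677,373],[742,358]])/3.2+[240,120]; print("cradle",(onz(c,q,.046)*1000).round(0)[:,:2].tolist())
    q=np.array([[190,150],[415,153]])/3.2+[240,120]; print("burn",(onz(c,q,.020)*1000).round(0)[:,:2].tolist())
E
python3 m.py
```

```text
red [279.8 221.7] 812 ctr [502.4  86.2] corners [[538.0, 117.0], [537.0, 52.0], [465.0, 53.0], [466.0, 117.0]] sz 0.0651 0.0718
amb [363.2 227.4] 397 ctr [ 484.9 -111.7] corners [[512.0, -88.0], [511.0, -138.0], [460.0, -136.0], [461.0, -87.0]] sz 0.0495 0.0517
vial [321.3 224.2] 57 ctr [494.5 -13.1] corners [[495.0, 0.0], [508.0, -10.0], [491.0, -31.0], [478.0, -20.0]] sz 0.0167 0.0267
board [186.2 222.9] 7541 ctr [505.5 331.9] corners [[643.0, 436.0], [643.0, 241.0], [375.0, 234.0], [371.0, 424.0]] sz 0.1949 0.2679
handle [323.6 205.5] 205 ctr [541.1 -19.4] corners [[556.0, 31.0], [554.0, -67.0], [532.0, -66.0], [533.0, 31.0]] sz 0.0979 0.0221
rest [453.8 224.9] 1560 ctr [ 487.4 -338.7] corners [[429.0, -292.0], [562.0, -297.0], [560.0, -401.0], [427.0, -394.0]] sz 0.1327 0.1031
case [[729.0, 113.0], [705.0, -182.0], [575.0, -168.0], [598.0, 121.0]]
dfront [[585.0, 125.0], [561.0, -170.0]]
restc [[551.0, -320.0], [561.0, -380.0], [448.0, -394.0], [440.0, -331.0]]
cradle [[534.0, -315.0], [543.0, -367.0], [459.0, -329.0], [469.0, -379.0]]
burn [[642.0, 40.0], [636.0, -137.0]]
```

Run:
```python
from m import *
c,t=cap("top");d,s=cap("side")
T=lambda x,y:[[x/3.2+240-.34,y/3.2+120-.34]]
S=lambda x,y:[[x/3+205-.33,y/3+165-.33]]
for n,a,b,z in[("red",T(131,327),S(271,50),.062),("amb",T(393.5,344.5),S(265,180),.075),("vial",T(259,331),S(271,109),.066),
  ("bar",T(267,281),S(327,143),.036)]:
    p,e=two(c,a,d,b);print(n,(p*1000).round(1),round(e*1000,1),"top",(onz(c,a,z)*1000).round(1)[0,:2],"side",(onz(d,b,z)*1000).round(1)[0,:2])
g=cv2.cvtColor(t,cv2.COLOR_BGR2GRAY)
for n,(x,y),z in[("red",(281,222),.062),("amb",(363,228),.075)]:
    h=cv2.HoughCircles(cv2.resize(g[y-25:y+25,x-25:x+25],None,fx=4,fy=4,interpolation=cv2.INTER_CUBIC),cv2.HOUGH_GRADIENT,1,40,param1=150,param2=15,minRadius=36,maxRadius=65)
    for q in h[0][:3]:
        uv=[[q[0]/4+x-25-.4,q[1]/4+y-25-.4]];print(n,q[2]/4,np.round(uv,1),(onz(c,uv,z)*1000).round(1))
a=t[188:252,430:482];cv2.imwrite("pics/t2.png",np.hstack([cv2.resize(a,(400,492),interpolation=cv2.INTER_CUBIC),cv2.resize(s[300:370,272:356],(400,333),interpolation=cv2.INTER_CUBIC)] if 0 else [cv2.resize(a,(400,492),interpolation=cv2.INTER_CUBIC),cv2.copyMakeBorder(cv2.resize(s[300:370,272:356],(400,333),interpolation=cv2.INTER_CUBIC),0,159,0,0,cv2.BORDER_CONSTANT)]))
```

```text
red [502.8  84.2  62.9] 1.5 top [502.1  84.3] side [503.6  85.7]
amb [ 485.2 -110.4   73.7] 0.1 top [ 485.1 -110.3] side [ 485.2 -112. ]
vial [496.9 -11.5  66.9] 0.6 top [497.3 -11.5] side [496.7 -10.3]
bar [538.4 -18.   33.6] 3.2 top [536.6 -17.9] side [539.7 -21.2]
red 12.125 [[280. 222.]] [[501.8  85.8  62. ]]
amb 12.525 [[362. 227.]] [[ 486.  -108.8   75. ]]
```

View pics/t2.png

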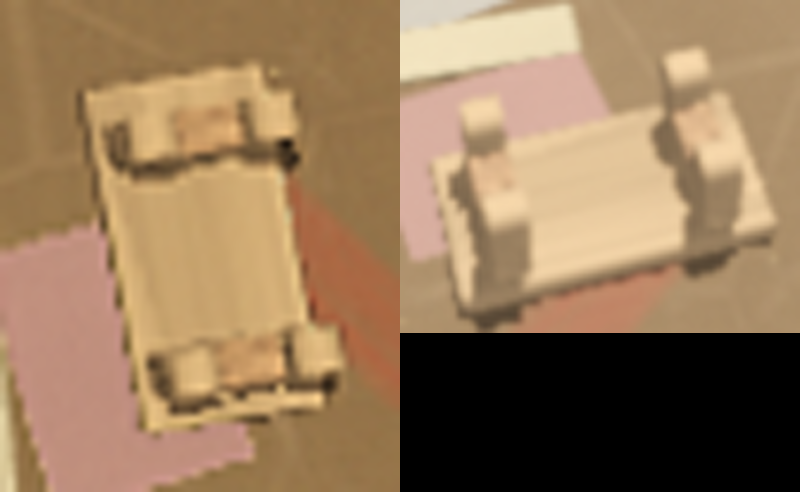

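The rest in the top crop has base corners near (86,93), (262,66), (148,430) and (325,403), and notch floors at (209,128) and (252,360). The side crop shows the notches at (702,130) and (493,175).

```bash
python3 - <<'E'
from m import *
c,t=cap("top");d,s=cap("side")
T=lambda x,y:[[x/7.69+430-.43,y/7.69+188-.43]]
S=lambda x,y:[[x/4.762+272-.4,y/4.762+300-.4]]
n=[]
for a,b in[(T(209,128),S(302,130)),(T(252,360),S(93,175))]:
    p,e=two(c,a,d,b);n.append(p);print("notch",(p*1000).round(1),round(e*1000,1),"top",(onz(c,a,.030)*1000).round(1)[0,:2],"side",(onz(d,b,.030)*1000).round(1)[0,:2])
P=np.vstack([onz(c,T(*q),.010) for q in[(86,93),(262,66),(325,403),(148,430)]])*1000
print(P.round(0)[:,:2].tolist(),P.mean(0).round(1))
E
python3 -m pendant '[[0,0,20,0,1]]'
```

```text
notch [ 538.4 -349.4   31.2] 0.3 top [ 538.7 -349.8] side [ 538.4 -348.5]
notch [ 463.  -359.6   33.1] 1.4 top [ 463.7 -360.6] side [ 462.2 -357.4]
[[553.0, -316.0], [560.0, -375.0], [449.0, -391.0], [442.0, -332.0]] [ 500.9 -353.2   10. ]
time_s: 0.5
position: [0.2266, -0.5812, 0.2234]
orientation: [0.983, 0.185, -0.0, -0.002]
contact_force: [-0.1, -0.1, 1.0]
opening: 1.0
finger_force: 0.0
```

```bash
python3 -m pendant '[[18,44,0,-3,1],[18,44,0,-3,1],[18,44,0,-3,1],[18,44,0,-3,1],[18,44,0,-3,1],[18,44,0,-3,1],[18,44,0,-3,1],[18,44,0,-3,1],[18,44,0,-2,1],[18,44,0,0,1]]'
python3 -m pendant '[[19,46,0,0,1],[19,46,0,0,1],[19,46,0,0,1],[19,46,0,0,1],[19,43,0,0,1],[0,0,0,0,1]]'
```

```text
time_s: 1.5
position: [0.4075, -0.1404, 0.2258]
orientation: [0.999, -0.042, 0.0, 0.0]
contact_force: [0.6, -1.1, -1.0]
opening: 0.997
finger_force: 0.0
time_s: 2.1
position: [0.503, 0.0905, 0.2255]
orientation: [0.999, -0.038, 0.0, -0.001]
contact_force: [-0.5, -0.3, 0.7]
opening: 1.003
finger_force: 0.0
```

```bash
python3 -m pendant '[[0,-5,-40,0,1],[0,0,-45,0,1],[0,0,-45,0,1],[0,0,-35,0,1],[0,0,-25,0,1],[0,0,-18,0,1],[0,0,0,0,1]]'
python3 -m pendant '[[0,0,0,0,0.6],[0,0,0,0,0.6],[0,0,0,0,0.6],[0,0,0,0,0.6],[0,0,0,0,0.6]]'
```

```text
time_s: 2.8
position: [0.5007, 0.0793, 0.0155]
orientation: [0.999, -0.041, -0.002, 0.0]
contact_force: [-0.1, -0.5, 0.8]
opening: 1.0
finger_force: 0.0
time_s: 3.3
position: [0.5026, 0.08, 0.0181]
orientation: [0.999, -0.041, 0.001, -0.0]
contact_force: [-1.1, 1.1, 9.9]
opening: 0.653
finger_force: 30.0
```

```bash
cat > lab.py <<'E'
import sys
from h import *
# usage: lab.py radius height png scale : unrolled azimuth scan of held pot at label height
r,h,f=float(sys.argv[1]),float(sys.argv[2]),sys.argv[3]
s=ctrl.observe();p=s["position"];gx,gy=(p[0],p[1]) if len(sys.argv)<7 else (float(sys.argv[5]),float(sys.argv[6]))
z0=float(sys.argv[4]) # underside z
d,im=cap("side")
o,_=ray(d,[[320,200]]);b=np.degrees(np.arctan2(o[1]-gy,o[0]-gx))
az=np.arange(b-80,b+81,2);hh=np.linspace(h+16,h-16,17)
P=np.array([[gx+r*np.cos(np.radians(a)),gy+r*np.sin(np.radians(a)),z0+k] for k in hh for a in az])
uv=proj(d,P).astype(np.float32);U=cv2.remap(im,uv[:,0].reshape(17,-1),uv[:,1].reshape(17,-1),cv2.INTER_LINEAR)
sat=cv2.cvtColor(U,cv2.COLOR_BGR2HSV)[...,1];v=U.max(2)
m=sat[6:12].mean(0)
print("camaz",b.round(1),"pos",p.round(4));print([(int(a),int(q),int(w)) for a,q,w in zip(az[::4],m[::4],v[6:12].mean(0)[::4])])
c=proj(d,[[gx,gy,z0+.04]])[0].astype(int)
cv2.imwrite("pics/"+f,cv2.resize(im[max(c[1]-45,0):c[1]+45,c[0]-50:c[0]+50],None,fx=4,fy=4,interpolation=cv2.INTER_CUBIC))
E
python3 -m pendant '[[0,0,15,0,0.6],[0,0,30,0,0.6],[0,0,40,0,0.6],[0,0,40,0,0.6],[0,0,20,0,0.6],[0,0,0,8,0.6],[0,0,0,8,0.6],[0,0,0,8,0.6],[0,0,0,8,0.6],[0,0,0,8,0.6]]'
python3 -m pendant '[[0,0,0,8,0.6],[0,0,0,8,0.6],[0,0,0,8,0.6],[0,0,0,8,0.6],[0,0,0,8,0.6],[0,0,0,8,0.6],[0,0,0,8,0.6],[0,0,0,8,0.6],[0,0,0,8,0.6],[0,0,0,8,0.6]]'
python3 -m pendant '[[0,0,0,0,0.6],[0,0,0,0,0.6]]'; python3 lab.py .031 .028 l1.png .145
```

```text
time_s: 4.3
position: [0.5017, 0.0796, 0.1633]
orientation: [0.952, 0.306, -0.0, 0.0]
contact_force: [0.2, 0.4, -2.2]
opening: 0.656
finger_force: 30.0
time_s: 5.3
position: [0.5018, 0.0794, 0.1633]
orientation: [0.533, 0.846, -0.0, 0.0]
contact_force: [-0.7, -0.1, -1.7]
opening: 0.65
finger_force: 30.0
time_s: 5.5
position: [0.5019, 0.0794, 0.1629]
orientation: [0.537, 0.844, -0.0, 0.0]
contact_force: [-0.1, -0.3, -2.5]
opening: 0.653
finger_force: 30.0
camaz -92.6 pos [0.5019 0.0794 0.1629]
[(-172, 1, 25), (-164, 1, 25), (-156, 2, 24), (-148, 3, 23), (-140, 5, 24), (-132, 6, 27), (-124, 6, 27), (-116, 6, 28), (-108, 6, 27), (-100, 7, 27), (-92, 6, 27), (-84, 7, 27), (-76, 6, 28), (-68, 7, 27), (-60, 9, 24), (-52, 17, 18), (-44, 24, 15), (-36, 23, 15), (-28, 19, 16), (-20, 11, 17), (-12, 6, 18)]
```

View pics/l1.png

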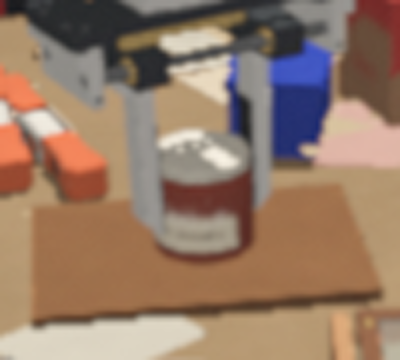

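The picture shows the held red pot with its label in view at about (200,230) in the crop, slightly left of centre. My scan projected wrongly, so I'm checking that.

Run:
```python
from h import *
d,im=cap("side")
print(proj(d,[[.502,.0794,.145],[.502,.0794,.207],[.485,-.11,.075]]).round(1))
o,v=ray(d,[[293.3,225]]);print(proj(d,[o+v[0]*.6]),o,d["rvec"],d["tvec"])
```

```text
[[293.  154. ]
 [291.8 130.7]
 [292.9 224.1]]
[[293.3 225. ]] [ 0.46523272 -0.74015911  0.56800469] [ 2.17103234 -0.14669078  0.06881811] [-0.55514274  0.08789068  0.87806497]
```

```bash
sed -i 's/h+16,h-16/h+.016,h-.016/' lab.py; python3 lab.py .031 .028 l2.png .145
```

```text
camaz -92.6 pos [0.502  0.0796 0.1627]
[(-172, 11, 152), (-164, 10, 151), (-156, 12, 149), (-148, 19, 140), (-140, 39, 142), (-132, 43, 157), (-124, 43, 160), (-116, 43, 160), (-108, 44, 161), (-100, 46, 159), (-92, 47, 157), (-84, 46, 157), (-76, 42, 161), (-68, 47, 157), (-60, 62, 141), (-52, 103, 111), (-44, 140, 93), (-36, 143, 92), (-28, 121, 101), (-20, 87, 112), (-12, 60, 116)]
```

```bash
python3 -m pendant '[[0,0,0,8,0.6],[0,0,0,8,0.6],[0,0,0,8,0.6],[0,0,0,0,0.6],[0,0,0,0,0.6]]'; sed -i 's/\[::4\]/[::2]/g' lab.py; python3 lab.py .031 .028 l2.png .145
```

```text
time_s: 6.15
position: [0.502, 0.0797, 0.1624]
orientation: [0.35, 0.937, -0.0, -0.0]
contact_force: [-0.5, 0.1, -2.8]
opening: 0.652
finger_force: 30.0
camaz -92.6 pos [0.502  0.0797 0.1624]
[(-172, 13, 151), (-168, 12, 151), (-164, 12, 151), (-160, 12, 151), (-156, 12, 151), (-152, 12, 151), (-148, 11, 151), (-144, 11, 150), (-140, 12, 150), (-136, 12, 148), (-132, 13, 146), (-128, 13, 144), (-124, 16, 144), (-120, 25, 146), (-116, 35, 150), (-112, 42, 157), (-108, 41, 163), (-104, 40, 165), (-100, 42, 163), (-96, 42, 162), (-92, 43, 162), (-88, 43, 161), (-84, 43, 161), (-80, 44, 159), (-76, 45, 157), (-72, 48, 155), (-68, 48, 152), (-64, 48, 150), (-60, 47, 151), (-56, 45, 152), (-52, 44, 153), (-48, 45, 151), (-44, 49, 145), (-40, 56, 138), (-36, 71, 128), (-32, 86, 120), (-28, 105, 119), (-24, 120, 123), (-20, 130, 126), (-16, 135, 131), (-12, 136, 135)]
```

View pics/l2.png

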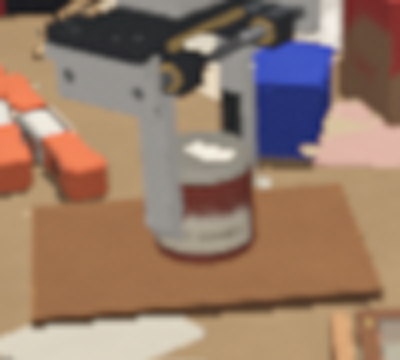

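```bash
python3 -m pendant '[[9,32,0,0,0.6],[9,32,0,0,0.6],[9,32,0,0,0.6],[9,32,0,0,0.6],[9,32,0,0,0.6],[9,32,0,0,0.6],[9,32,0,0,0.6],[9,32,0,0,0.6],[6,24,0,0,0.6],[0,0,0,0,0.6]]'
python3 -m pendant '[[0,0,-35,0,0.6],[0,0,-35,0,0.6],[0,0,-25,0,0.6],[0,0,-15,0,0.6],[0,0,-9,0,0.6],[0,0,-5,0,0.6],[0,0,-4,0,0.6],[0,0,-2,0,0.6],[0,0,0,0,0.6]]'
```

```text
time_s: 7.2
position: [0.579, 0.3635, 0.1622]
orientation: [0.348, 0.938, 0.0, -0.001]
contact_force: [-1.3, -0.1, -1.5]
opening: 0.658
finger_force: 30.0
time_s: 8.1
position: [0.5802, 0.3598, 0.0328]
orientation: [0.348, 0.938, 0.0, 0.0]
contact_force: [0.5, -0.5, -1.7]
opening: 0.653
finger_force: 30.0
```

```bash
python3 -m pendant '[[0,0,-2,0,0.6],[0,0,0,0,0.6]]'; python3 -m pendant '[[0,0,-1.5,0,0.6],[0,0,0,0,0.6]]'
```

```text
time_s: 8.3
position: [0.5801, 0.3597, 0.0305]
orientation: [0.348, 0.938, 0.0, 0.0]
contact_force: [-0.0, -0.5, -1.4]
opening: 0.654
finger_force: 30.0
time_s: 8.5
position: [0.5803, 0.3598, 0.0302]
orientation: [0.348, 0.938, -0.0, 0.0]
contact_force: [-5.1, -5.9, 14.8]
opening: 0.656
finger_force: 30.0
```

Contact is made. Now I release, rise, and look.

```bash
python3 -m pendant '[[0,0,1,0,0.7],[0,0,0,0,0.9],[0,0,0,0,1],[0,0,0,0,1],[0,0,40,0,1],[0,0,45,0,1],[0,0,45,0,1],[0,-40,0,-8,1],[0,-40,0,-8,1],[0,-40,0,-8,1]]'
python3 lab.py .031 .028 l3.png .012 .580 .360
```

```text
time_s: 9.5
position: [0.5799, 0.2384, 0.16]
orientation: [0.537, 0.843, 0.0, 0.0]
contact_force: [1.3, 0.0, -0.1]
opening: 0.997
finger_force: 0.0
camaz -96.0 pos [0.5799 0.2384 0.16  ]
[(-175, 94, 138), (-171, 88, 137), (-167, 82, 137), (-163, 73, 136), (-159, 64, 134), (-155, 57, 135), (-151, 53, 138), (-147, 49, 141), (-143, 46, 145), (-139, 45, 150), (-135, 45, 153), (-131, 45, 156), (-127, 46, 156), (-123, 47, 157), (-119, 47, 156), (-115, 47, 156), (-111, 44, 159), (-107, 43, 161), (-103, 41, 162), (-99, 43, 161), (-95, 43, 159), (-91, 45, 159), (-87, 45, 158), (-83, 46, 157), (-79, 47, 155), (-75, 49, 154), (-71, 48, 152), (-67, 49, 150), (-63, 48, 149), (-59, 47, 148), (-55, 46, 149), (-51, 46, 147), (-47, 49, 144), (-43, 53, 141), (-39, 65, 135), (-35, 77, 129), (-31, 91, 127), (-27, 105, 130), (-23, 115, 132), (-19, 123, 135), (-15, 127, 137)]
```

View pics/l3.png

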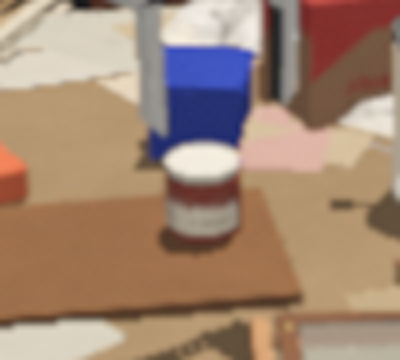

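```bash
python3 -m pendant '[[-12,-36,0,8,0.65],[-12,-36,0,8,0.65],[-12,-36,0,8,0.65],[-12,-36,0,8,0.65],[-12,-36,0,8,0.65],[-12,-36,0,8,0.65],[-11,-34,0,8,0.65],[0,0,0,4,0.65],[0,0,0,0,0.65],[0,0,0,0,0.65]]'
```

```text
time_s: 10.55
position: [0.4972, -0.0097, 0.16]
orientation: [0.042, 0.999, 0.0, 0.0]
contact_force: [-0.4, 0.0, -0.2]
opening: 0.65
finger_force: 0.0
```

```bash
python3 -m pendant '[[0,-2,-40,0,0.65],[0,0,-40,0,0.65],[0,0,-35,0,0.65],[0,0,-20,0,0.65],[0,0,-13,0,0.65],[0,0,0,0,0.65]]'
python3 -m pendant '[[0,0,0,0,0.25],[0,0,0,0,0.25],[0,0,0,0,0.25],[0,0,0,0,0.25],[0,0,0,0,0.25],[0,0,0,0,0.25]]'
```

```text
time_s: 11.15
position: [0.4967, -0.0113, 0.0111]
orientation: [0.041, 0.999, 0.0, -0.001]
contact_force: [-0.3, -0.6, 0.5]
opening: 0.653
finger_force: 0.0
time_s: 11.75
position: [0.4973, -0.0124, 0.0123]
orientation: [0.041, 0.999, -0.0, 0.0]
contact_force: [-1.4, -0.2, 7.4]
opening: 0.298
finger_force: 30.0
```

```bash
python3 -m pendant '[[0,0,15,0,0.25],[0,0,30,0,0.25],[0,0,40,0,0.25],[1,35,15,0,0.25],[1,39,0,0,0.25],[1,40,0,0,0.25],[1,40,0,0,0.25],[1,40,0,0,0.25],[1,40,0,0,0.25],[1,40,0,0,0.25]]'
python3 -m pendant '[[1,38,0,0,0.25],[0,0,0,0,0.25],[0,0,-35,0,0.25],[0,0,-25,0,0.25],[0,0,-15,0,0.25],[0,0,-7,0,0.25],[0,0,-4,0,0.25],[0,0,0,0,0.25]]'
```

```text
time_s: 12.75
position: [0.5038, 0.2634, 0.1129]
orientation: [0.041, 0.999, 0.0, 0.0]
contact_force: [0.7, 0.1, -0.1]
opening: 0.299
finger_force: 30.0
time_s: 13.55
position: [0.5053, 0.2998, 0.0264]
orientation: [0.041, 0.999, 0.0, 0.0]
contact_force: [-1.0, -0.4, -1.0]
opening: 0.3
finger_force: 30.0
```

```bash
python3 -m pendant '[[0,0,-2,0,0.25],[0,0,0,0,0.25]]'; python3 -m pendant '[[0,0,-1,0,0.25],[0,0,0,0,0.25]]'
```

```text
time_s: 13.75
position: [0.5053, 0.2998, 0.0244]
orientation: [0.041, 0.999, 0.0, 0.0]
contact_force: [0.3, -0.2, 0.5]
opening: 0.299
finger_force: 30.0
time_s: 13.95
position: [0.5054, 0.2999, 0.0243]
orientation: [0.041, 0.999, -0.0, 0.001]
contact_force: [-5.0, -5.3, 19.8]
opening: 0.3
finger_force: 30.0
```

```bash
python3 -m pendant '[[0,0,1,0,0.35],[0,0,0,0,0.6],[0,0,0,0,0.65],[0,0,0,0,0.65],[0,0,35,0,0.65],[0,0,45,0,0.65],[0,0,45,0,0.8],[-2,-40,10,8,1],[-2,-45,0,8,1],[-2,-45,0,8,1]]'
python3 -m pendant '[[-2,-45,0,8,1],[-2,-45,0,1,1],[-2,-45,0,0,1],[-2,-45,0,0,1],[-2,-45,0,0,1],[-2,-45,0,0,1],[-2,-10,0,0,1],[0,0,0,0,1],[0,0,0,0,1]]'
```

```text
time_s: 14.95
position: [0.4988, 0.1685, 0.1592]
orientation: [-0.171, 0.985, -0.0, 0.0]
contact_force: [1.0, -0.8, -0.1]
opening: 0.956
finger_force: 0.0
time_s: 15.85
position: [0.4852, -0.1074, 0.159]
orientation: [-0.242, 0.97, 0.0, 0.0]
contact_force: [0.6, 0.2, -0.5]
opening: 1.001
finger_force: 0.0
```

```bash
python3 -m pendant '[[0,-3,-35,0,1],[0,0,-40,0,1],[0,0,-35,0,1],[0,0,-18,0,1],[0,0,-11,0,1],[0,0,0,0,1]]'
python3 -m pendant '[[0,0,0,0,0.55],[0,0,0,0,0.55],[0,0,0,0,0.55],[0,0,0,0,0.55],[0,0,0,0,0.55]]'
python3 -m pendant '[[0,0,15,0,0.55],[0,0,30,0,0.55],[0,0,40,0,0.55],[0,0,40,8,0.55],[0,0,0,8,0.55],[0,0,0,8,0.55],[0,0,0,8,0.55],[0,0,0,0,0.55],[0,0,0,0,0.55]]'
python3 lab.py .029 .032 l4.png .125
```

```text
time_s: 16.45
position: [0.4851, -0.1101, 0.0194]
orientation: [-0.243, 0.97, 0.0, -0.0]
contact_force: [-0.8, -0.1, 0.9]
opening: 0.999
finger_force: 0.0
time_s: 16.95
position: [0.4853, -0.1118, 0.0202]
orientation: [-0.242, 0.97, -0.0, 0.0]
contact_force: [-0.5, 0.2, 5.8]
opening: 0.612
finger_force: 30.1
time_s: 17.85
position: [0.4851, -0.1116, 0.1454]
orientation: [-0.498, 0.867, -0.0, 0.0]
contact_force: [0.0, -0.2, -2.8]
opening: 0.611
finger_force: 30.0
camaz -91.8 pos [ 0.4851 -0.1116  0.1454]
[(-171, 51, 139), (-167, 52, 144), (-163, 50, 150), (-159, 47, 152), (-155, 44, 154), (-151, 42, 155), (-147, 39, 156), (-143, 40, 158), (-139, 39, 160), (-135, 39, 162), (-131, 38, 163), (-127, 39, 163), (-123, 39, 165), (-119, 38, 167), (-115, 37, 169), (-111, 38, 169), (-107, 38, 170), (-103, 37, 171), (-99, 37, 171), (-95, 38, 170), (-91, 39, 168), (-87, 41, 167), (-83, 43, 167), (-79, 43, 166), (-75, 42, 164), (-71, 44, 162), (-67, 57, 154), (-63, 86, 140), (-59, 122, 128), (-55, 139, 124), (-51, 126, 122), (-47, 85, 121), (-43, 45, 125), (-39, 21, 136), (-35, 13, 143), (-31, 11, 149), (-27, 11, 151), (-23, 12, 152), (-19, 12, 153), (-15, 12, 153), (-11, 12, 152)]
```

View pics/l4.png

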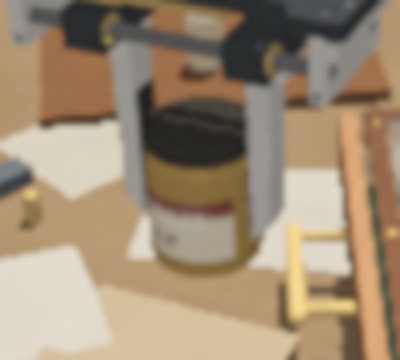

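The held amber pot fills the crop centre, with its label's right edge at column 235. I'll turn it further to see the left edge.

```bash
python3 -m pendant '[[0,0,0,8,0.55],[0,0,0,8,0.55],[0,0,0,8,0.55],[0,0,0,0,0.55],[0,0,0,0,0.55]]'
python3 lab.py .029 .032 l5.png .125
```

```text
time_s: 18.4
position: [0.4852, -0.1116, 0.145]
orientation: [-0.667, 0.745, 0.0, 0.0]
contact_force: [0.0, -0.3, -1.9]
opening: 0.616
finger_force: 30.0
camaz -91.8 pos [ 0.4852 -0.1116  0.145 ]
[(-171, 47, 121), (-167, 45, 126), (-163, 44, 132), (-159, 43, 139), (-155, 41, 146), (-151, 41, 150), (-147, 40, 154), (-143, 42, 156), (-139, 43, 157), (-135, 44, 158), (-131, 43, 161), (-127, 40, 164), (-123, 38, 166), (-119, 37, 168), (-115, 38, 167), (-111, 38, 167), (-107, 37, 167), (-103, 38, 167), (-99, 39, 168), (-95, 38, 169), (-91, 37, 170), (-87, 37, 170), (-83, 39, 169), (-79, 38, 169), (-75, 37, 168), (-71, 37, 166), (-67, 39, 164), (-63, 41, 162), (-59, 42, 160), (-55, 43, 159), (-51, 45, 155), (-47, 54, 149), (-43, 69, 141), (-39, 93, 130), (-35, 111, 121), (-31, 125, 113), (-27, 109, 109), (-23, 86, 107), (-19, 65, 105), (-15, 51, 109), (-11, 42, 113)]
```

```bash
python3 -m pendant '[[0,0,0,8,0.55],[0,0,0,8,0.55],[0,0,0,8,0.55],[0,0,0,0,0.55],[0,0,0,0,0.55]]'
python3 lab.py .029 .032 l5.png .125
```

```text
time_s: 18.95
position: [0.4986, -0.085, 0.1111]
orientation: [0.796, -0.605, 0.013, 0.016]
contact_force: [-0.1, -0.7, -1.9]
opening: 0.613
finger_force: 30.0
camaz -92.9 pos [ 0.4986 -0.085   0.1111]
[(-172, 12, 139), (-168, 13, 136), (-164, 16, 130), (-160, 20, 123), (-156, 30, 116), (-152, 56, 109), (-148, 92, 104), (-144, 117, 109), (-140, 133, 114), (-136, 134, 118), (-132, 133, 118), (-128, 132, 118), (-124, 132, 120), (-120, 133, 120), (-116, 132, 120), (-112, 132, 120), (-108, 132, 121), (-104, 133, 122), (-100, 133, 124), (-96, 133, 125), (-92, 133, 124), (-88, 132, 123), (-84, 133, 121), (-80, 131, 120), (-76, 134, 120), (-72, 134, 121), (-68, 133, 120), (-64, 134, 118), (-60, 135, 117), (-56, 135, 116), (-52, 134, 115), (-48, 136, 114), (-44, 136, 113), (-40, 136, 113), (-36, 137, 108), (-32, 135, 104), (-28, 117, 94), (-24, 98, 87), (-20, 74, 83), (-16, 53, 85), (-12, 38, 87)]
```

View pics/l5.png

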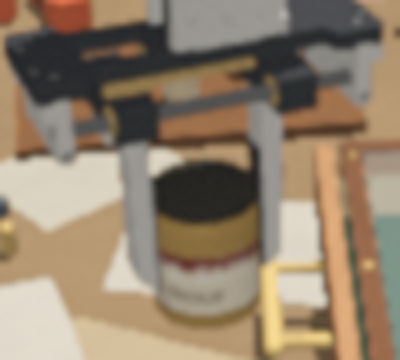

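Turning further ran into the wrist limit, so the tool sagged slightly, but the pot is still held. I'm turning back.

```bash
python3 -m pendant '[[0,0,0,-4,0.55],[0,0,0,-6,0.55],[0,0,0,-7,0.55],[0,0,0,-8,0.55],[0,0,0,-8,0.55],[0,0,0,-8,0.55],[0,0,0,-8,0.55],[0,0,0,-8,0.55],[0,0,0,0,0.55],[0,0,0,0,0.55]]'; python3 -c "
from plant import ctrl;print(ctrl.observe()['joint_positions'].round(3))"
python3 lab.py .029 .032 l6.png .125
```

```text
time_s: 20.0
position: [0.4988, -0.0861, 0.1118]
orientation: [-0.413, 0.91, -0.005, -0.021]
contact_force: [-0.3, 0.6, -1.8]
opening: 0.61
finger_force: 30.0
[ 0.924  0.571 -1.064  1.944  0.612  1.029  1.992]
camaz -92.9 pos [ 0.4988 -0.0861  0.1118]
[(-172, 28, 135), (-168, 36, 133), (-164, 49, 130), (-160, 67, 126), (-156, 88, 124), (-152, 112, 122), (-148, 131, 121), (-144, 137, 121), (-140, 138, 122), (-136, 138, 124), (-132, 137, 124), (-128, 137, 124), (-124, 136, 124), (-120, 136, 124), (-116, 136, 124), (-112, 134, 123), (-108, 134, 123), (-104, 134, 124), (-100, 134, 125), (-96, 134, 125), (-92, 135, 124), (-88, 133, 123), (-84, 133, 121), (-80, 131, 117), (-76, 130, 116), (-72, 130, 113), (-68, 130, 111), (-64, 131, 110), (-60, 117, 109), (-56, 82, 112), (-52, 44, 121), (-48, 20, 135), (-44, 15, 144), (-40, 13, 150), (-36, 13, 151), (-32, 13, 152), (-28, 13, 151), (-24, 13, 150), (-20, 14, 148), (-16, 14, 147), (-12, 14, 146)]
```

```bash
python3 -m pendant '[[0,0,5,-8,0.55],[0,0,5,-8,0.55],[0,0,5,-8,0.55],[0,0,5,-8,0.55],[0,0,5,-8,0.55],[0,0,5,-8,0.55],[0,0,0,-8,0.55],[0,0,0,-8,0.55],[0,0,0,0,0.55],[0,0,0,0,0.55]]'; python3 -c "
from plant import ctrl;s=ctrl.observe();print(s['joint_positions'].round(3),s['orientation'].round(4))"
```

```text
time_s: 21.05
position: [0.4986, -0.0855, 0.1413]
orientation: [0.13, 0.991, 0.007, -0.02]
contact_force: [0.1, -0.5, -2.5]
opening: 0.612
finger_force: 30.0
[ 0.819  0.432 -0.862  1.916  0.362  1.003  1.102] [ 0.1304  0.9912  0.0075 -0.0197]
```

```bash
python3 -m pendant '[[-4,10,2,-8,0.55],[-4,20,2,-8,0.55],[-4,25,2,-8,0.55],[-4,25,2,-8,0.55],[-4,25,2,-8,0.55],[-4,25,0,-8,0.55],[-4,25,0,-8,0.55],[-4,25,0,-8,0.55],[-4,25,0,-8,0.55],[-4,25,0,-8,0.55]]'
python3 -m pendant '[[-4,25,0,-8,0.55],[-4,25,0,-8,0.55],[-4,25,0,-8,0.55],[-4,25,0,-8,0.55],[-4,25,0,-8,0.55],[-4,25,0,-8,0.55],[-4,25,0,-8,0.55],[-1,25,0,-8,0.55],[0,15,0,-8,0.55],[0,0,0,-8,0.55]]'
python3 -c "
from plant import ctrl;s=ctrl.observe();print(s['joint_positions'].round(3),s['orientation'].round(4),s['position'])"
```

```text
time_s: 22.05
position: [0.4583, 0.1454, 0.1512]
orientation: [0.739, 0.673, 0.018, -0.01]
contact_force: [0.5, 0.0, -1.9]
opening: 0.614
finger_force: 30.0
time_s: 23.05
position: [0.4287, 0.3617, 0.1509]
orientation: [0.999, 0.042, 0.02, 0.004]
contact_force: [-0.8, -1.0, -2.4]
opening: 0.612
finger_force: 30.0
[-0.397  0.385 -0.466  1.839  0.252  0.947 -2.466] [0.9989 0.042  0.0202 0.0039] [0.42870624 0.36173036 0.15086093]
```

```bash
python3 -m pendant '[[0,0,-30,0,0.55],[0,0,-35,0,0.55],[0,0,-25,0,0.55],[0,0,-15,0,0.55],[0,0,-8,0,0.55],[0,0,-4,0,0.55],[0,0,0,0,0.55]]'; python3 -m pendant '[[0,0,-1.5,0,0.55],[0,0,0,0,0.55]]'; python3 -m pendant '[[0,0,-1.5,0,0.55],[0,0,0,0,0.55]]'
```

```text
time_s: 23.75
position: [0.4299, 0.3597, 0.0346]
orientation: [0.999, 0.041, 0.021, 0.004]
contact_force: [-0.3, 0.4, -2.4]
opening: 0.615
finger_force: 30.0
time_s: 23.95
position: [0.4301, 0.3597, 0.0334]
orientation: [0.999, 0.041, 0.021, 0.004]
contact_force: [0.7, 0.4, -2.0]
opening: 0.61
finger_force: 30.0
time_s: 24.15
position: [0.4308, 0.3598, 0.0326]
orientation: [0.999, 0.041, 0.022, 0.004]
contact_force: [0.5, -3.6, 12.1]
opening: 0.613
finger_force: 30.0
```

```bash
python3 -m pendant '[[0,0,0,0,0.65],[0,0,0,0,0.75],[0,0,0,0,1],[0,0,0,0,1],[0,0,0,0,1],[0,0,40,0,1],[0,0,45,0,1],[0,0,45,0,1],[0,-30,40,0,1],[0,-40,0,0,1]]'
python3 lab.py .029 .032 l7.png .012 .4308 .3598
python3 - <<'E'
from h import *
d,im=cap("side","side2.png");cv2.imwrite("pics/s2.png",cv2.resize(im[120:200,235:355],None,fx=6,fy=6,interpolation=cv2.INTER_CUBIC))
E
```

```text
time_s: 25.15
position: [0.4308, 0.2915, 0.206]
orientation: [0.999, 0.042, 0.024, 0.002]
contact_force: [1.1, -0.4, -1.9]
opening: 0.999
finger_force: 0.0
camaz -88.2 pos [0.4308 0.2915 0.206 ]
[(-168, 133, 131), (-164, 135, 129), (-160, 137, 126), (-156, 138, 124), (-152, 138, 122), (-148, 138, 120), (-144, 138, 119), (-140, 138, 121), (-136, 139, 123), (-132, 140, 125), (-128, 140, 127), (-124, 139, 127), (-120, 139, 128), (-116, 139, 129), (-112, 139, 129), (-108, 139, 130), (-104, 136, 130), (-100, 130, 131), (-96, 108, 136), (-92, 85, 143), (-88, 62, 152), (-84, 49, 157), (-80, 42, 160), (-76, 41, 158), (-72, 41, 156), (-68, 42, 153), (-64, 43, 152), (-60, 42, 151), (-56, 41, 151), (-52, 40, 151), (-48, 40, 150), (-44, 40, 149), (-40, 43, 146), (-36, 45, 145), (-32, 51, 145), (-28, 58, 145), (-24, 65, 146), (-20, 71, 147), (-16, 79, 148), (-12, 85, 150), (-8, 89, 151)]
```

View pics/s2.png

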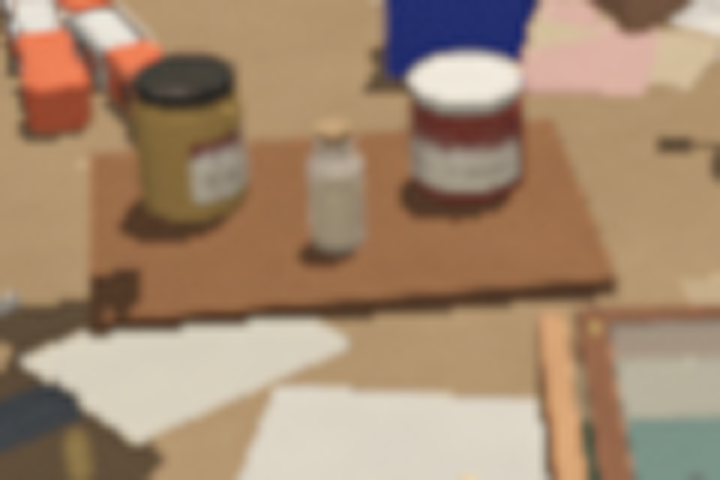

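The board view shows all three pots upright at (190,140), (337,190) and (465,125), and amber's left label edge at (190,175). I'll move out and try to undo the 2.7° tool tilt by leaning against the reach limit, with the lean facing inward.

```bash
python3 -m pendant '[[15,-16,10,8,0.5],[15,-16,10,8,0.5],[15,-16,10,8,0.5],[15,-16,10,8,0.5],[15,-16,10,8,0.5],[15,-16,10,8,0.5],[15,-16,10,8,0.5],[15,-16,10,8,0.5],[15,-16,10,8,0.5],[15,-16,10,8,0.5]]'
python3 -m pendant '[[20,-16,0,8,0.5],[20,-16,0,8,0.5],[20,-16,0,8,0.5],[20,-16,0,8,0.5],[20,-16,0,8,0.5],[20,-16,0,8,0.5],[20,-16,0,8,0.5],[20,-16,0,8,0.5],[20,-16,0,8,0.5],[20,-16,0,8,0.5]]'
cat > st.py <<'E'
from plant import ctrl
from scipy.spatial.transform import Rotation as R
import numpy as np
s=ctrl.observe();r=R.from_quat(s['orientation']);z=r.apply([0,0,1]);x=r.apply([1,0,0])
print(s['joint_positions'].round(2),(s['position']*1000).round(1),"lean deg xy",np.degrees(z[:2]).round(2),"a",np.degrees(np.arctan2(x[1],x[0])).round(1))
E
python3 st.py;python3 -m pendant '[[30,0,0,2,0.5],[30,0,0,2,0.5],[30,0,0,2,0.5],[0,0,0,0,0.5]]';python3 st.py
```

```text
time_s: 26.25
position: [0.5802, 0.1289, 0.3014]
orientation: [0.737, 0.676, 0.018, -0.01]
contact_force: [-0.8, 1.1, -0.7]
opening: 0.496
finger_force: 0.0
time_s: 27.25
position: [0.7804, -0.0312, 0.3005]
orientation: [0.131, 0.991, 0.008, -0.02]
contact_force: [-0.2, 0.3, 0.7]
opening: 0.501
finger_force: 0.0
[ 0.32  0.79 -0.71  0.93  0.45  1.6   1.09] [780.4 -31.2 300.5] lean deg xy [-2.18  1.16] a 165.0
time_s: 27.65
position: [0.866, -0.0294, 0.2979]
orientation: [0.084, 0.996, 0.007, -0.021]
contact_force: [0.2, 1.0, -1.2]
opening: 0.501
finger_force: 0.0
[ 0.15  1.01 -0.66  0.46  0.53  1.79  1.27] [866.  -29.4 297.9] lean deg xy [-2.35  1.03] a 170.4
```

```bash
python3 -m pendant '[[10,0,0,8,0.5],[10,0,0,8,0.5],[10,0,0,6,0.5],[10,0,0,0,0.5]]';python3 st.py; python3 -m pendant '[[10,0,0,0,0.5],[10,0,0,0,0.5]]';python3 st.py;  python3 -m pendant '[[10,0,0,0,0.5],[10,0,0,0,0.5]]';python3 st.py
```

```text
time_s: 28.05
position: [0.8943, -0.0312, 0.2992]
orientation: [-0.101, 0.995, -0.001, -0.02]
contact_force: [-0.1, 0.8, -1.0]
opening: 0.501
finger_force: 0.0
[ 0.03  1.17 -0.79  0.07  0.78  1.96  1.75] [894.3 -31.2 299.2] lean deg xy [-2.29 -0.3 ] a -168.4
time_s: 28.25
position: [0.899, -0.0261, 0.2976]
orientation: [-0.103, 0.995, 0.004, -0.014]
contact_force: [-0.2, -0.2, 0.5]
opening: 0.502
finger_force: 0.0
[ 0.03  1.18 -0.94  0.06  0.92  1.95  1.75] [899.  -26.1 297.6] lean deg xy [-1.64  0.25] a -168.2
time_s: 28.45
position: [0.9051, -0.0275, 0.2923]
orientation: [-0.102, 0.995, 0.0, -0.008]
contact_force: [0.8, 0.6, -0.4]
opening: 0.502
finger_force: 0.0
[ 0.02  1.19 -0.84  0.06  0.83  1.93  1.75] [905.1 -27.5 292.3] lean deg xy [-0.95 -0.04] a -168.3
```

It works: the lean is falling as predicted. I'll keep going a little.

```bash
python3 -m pendant '[[10,0,0,0,0.5],[10,0,0,0,0.5]]';python3 st.py; python3 -m pendant '[[6,0,0,0,0.5],[0,0,0,0,0.5]]';python3 st.py
```

```text
time_s: 28.65
position: [0.9111, -0.0275, 0.2871]
orientation: [-0.102, 0.995, -0.001, -0.002]
contact_force: [0.6, -0.4, -0.1]
opening: 0.497
finger_force: 0.0
[ 0.02  1.19 -0.76  0.06  0.74  1.91  1.75] [911.1 -27.5 287.1] lean deg xy [-0.25 -0.11] a -168.3
time_s: 28.85
position: [0.9128, -0.0277, 0.2855]
orientation: [-0.102, 0.995, -0.001, -0.001]
contact_force: [-0.1, 0.1, -0.1]
opening: 0.5
finger_force: 0.0
[ 0.02  1.19 -0.73  0.06  0.72  1.91  1.75] [912.8 -27.7 285.5] lean deg xy [-0.06 -0.15] a -168.3
```

```bash
python3 -m pendant '[[-20,0,0,-8,0.26],[-30,0,0,-8,0.26],[-30,0,0,-8,0.26],[-30,0,0,-8,0.26],[-30,0,0,-8,0.26],[-30,1,0,-8,0.26],[-30,1,0,-8,0.26],[-30,1,0,-8,0.26],[-30,1,0,-8,0.26],[-30,1,0,-8,0.26]]'
python3 -m pendant '[[-30,1,-20,-8,0.26],[-30,1,-30,-8,0.26],[-25,1,-40,-8,0.26],[0,0,-40,-2,0.26],[0,0,0,0,0.26],[0,0,0,0,0.26],[0,0,0,0,0.26]]';python3 st.py
```

```text
time_s: 29.85
position: [0.6599, -0.0248, 0.2881]
orientation: [0.491, 0.871, -0.001, 0.001]
contact_force: [0.5, 0.7, 0.1]
opening: 0.26
finger_force: 0.0
time_s: 30.55
position: [0.5779, -0.0214, 0.16]
orientation: [0.672, 0.74, 0.001, 0.001]
contact_force: [0.0, 0.1, 0.3]
opening: 0.258
finger_force: 0.0
[ 0.52  0.47 -0.69  1.76  0.34  1.03 -0.2 ] [577.9 -21.4 160. ] lean deg xy [ 0.13 -0.03] a 95.5
```

```bash
python3 -m pendant '[[-20,1,0,-5,0.26],[-20,0,0,-5,0.26],[0,0,0,0,0.26],[0,0,-40,0,0.26],[0,0,0,0,0.26]]';python3 st.py
python3 - <<'E'
from h import *
c,im=cap("top");cv2.imwrite("pics/t3.png",cv2.resize(im[170:260,270:390],None,fx=5,fy=5,interpolation=cv2.INTER_CUBIC))
E
```

```text
time_s: 31.05
position: [0.5358, -0.021, 0.1161]
orientation: [0.734, 0.679, -0.001, -0.001]
contact_force: [-0.2, -1.3, -0.6]
opening: 0.26
finger_force: 0.0
[ 0.51  0.44 -0.65  1.9   0.33  0.91 -0.38] [535.8 -21.  116.1] lean deg xy [-0.2  -0.01] a 85.5
```

```bash
python3 -m pendant '[[2,1,-30,0,0.26],[0,0,-20,0,0.26],[0,0,0,0,0.26]]'; python3 -m pendant '[[0,0,-10,0,0.26],[0,0,-10,0,0.26],[0,0,0,0,0.26]]';python3 -m pendant '[[0,0,-10,0,0.26],[0,0,-10,0,0.26],[0,0,-8,0,0.26],[0,0,0,0,0.26]]'
```

```text
time_s: 31.4
position: [0.5386, -0.0197, 0.0677]
orientation: [0.734, 0.679, -0.001, -0.001]
contact_force: [-0.5, 0.0, 0.3]
opening: 0.258
finger_force: 0.0
time_s: 31.7
position: [0.5384, -0.0199, 0.0475]
orientation: [0.735, 0.678, -0.001, -0.0]
contact_force: [0.3, 0.2, -0.2]
opening: 0.26
finger_force: 0.0
time_s: 32.1
position: [0.5378, -0.0198, 0.0187]
orientation: [0.735, 0.679, -0.001, -0.001]
contact_force: [-0.2, -0.4, -0.3]
opening: 0.262
finger_force: 0.0
```

```bash
python3 -m pendant '[[0,0,0,0,0.05],[0,0,0,0,0.05],[0,0,0,0,0.05],[0,0,0,0,0.05]]'; python3 -m pendant '[[-5,0.4,0,0,0.05],[-10,0.8,0,0,0.05],[-15,1.2,0,0,0.05],[-15,1.2,0,0,0.05],[-15,1.2,0,0,0.05],[-15,1.2,0,0,0.05],[-15,1.2,0,0,0.05],[-15,1.2,0,0,0.05],[-6,0.5,0,0,0.05],[0,0,0,0,0.05]]'
```

```text
time_s: 32.5
position: [0.5388, -0.0198, 0.0202]
orientation: [0.735, 0.678, -0.0, 0.0]
contact_force: [0.8, 1.6, 0.5]
opening: 0.106
finger_force: 30.0
time_s: 33.5
position: [0.43, -0.0109, 0.0207]
orientation: [0.735, 0.678, 0.002, 0.002]
contact_force: [18.6, 0.9, -14.6]
opening: 0.107
finger_force: 30.0
```

```bash
python3 -m pendant '[[0,0,0,0,0.05],[0,0,0,0,0.05]]';python3 st.py; python3 -m pendant '[[-2,0.2,0,0,0.05],[0,0,0,0,0.05]]'; python3 st.py
python3 - <<'E'
from h import *
c,im=cap("top");cv2.imwrite("pics/t4.png",cv2.resize(im[130:260,250:400],None,fx=5,fy=4.6,interpolation=cv2.INTER_CUBIC))
E
```

```text
time_s: 33.7
position: [0.43, -0.0109, 0.0207]
orientation: [0.735, 0.678, 0.002, 0.002]
contact_force: [16.9, -0.8, -8.3]
opening: 0.106
finger_force: 30.0
[ 0.47  0.44 -0.6   2.21  0.44  0.61 -0.52] [430.  -10.9  20.7] lean deg xy [0.29 0.01] a 85.4
time_s: 33.9
position: [0.4299, -0.0109, 0.0209]
orientation: [0.735, 0.678, 0.003, 0.003]
contact_force: [31.3, -3.6, -26.2]
opening: 0.107
finger_force: 30.0
[ 0.47  0.44 -0.6   2.21  0.44  0.6  -0.52] [429.9 -10.9  20.9] lean deg xy [0.5  0.04] a 85.4
```

View pics/t4.png

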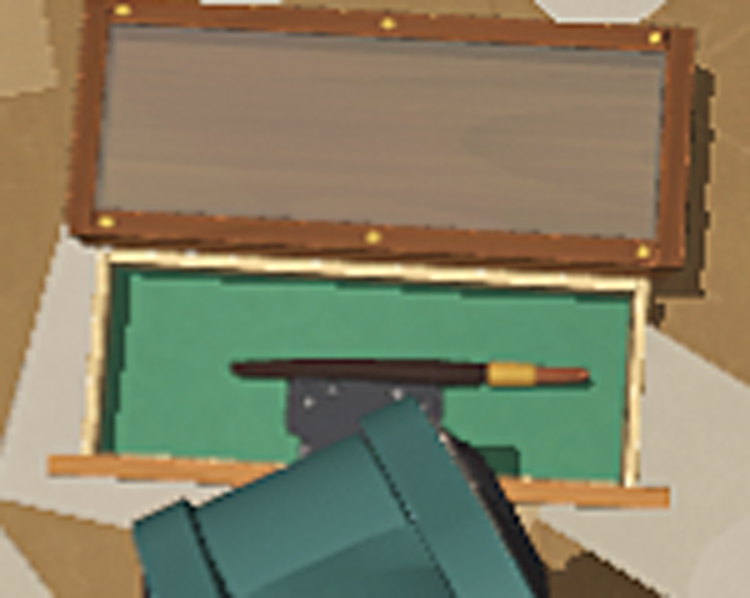

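```bash
python3 -m pendant '[[2,-0.2,0,0,0.05],[1,0,0,0,0.26],[0,0,0,0,0.26],[0,0,0,0,0.26],[0,0,30,0,0.26],[0,0,40,0,0.3],[0,0,40,0,0.4]]'; python3 st.py
python3 - <<'E'
from h import *
c,_=cap("top")
for x,y in[(232,368),(592,376),(485,374),(540,376),(300,369)]:
    print((onz(c,[[x/5+250-.4,y/4.6+130-.4]],.021)*1000).round(1))
E
```

```text
time_s: 34.65
position: [0.4274, -0.0106, 0.1308]
orientation: [0.734, 0.679, -0.001, -0.001]
contact_force: [0.6, -0.9, 0.2]
opening: 0.354
finger_force: 0.0
[ 0.63  0.23 -0.74  2.13  0.21  0.85 -0.32] [427.4 -10.6 130.8] lean deg xy [-0.14  0.01] a 85.5
[[533.7  49.9  21. ]]
[[ 525.9 -129.3   21. ]]
[[528.1 -76.1  21. ]]
[[ 526.5 -103.5   21. ]]
[[532.5  15.9  21. ]]
```

```bash
python3 -m pendant '[[30,-10,0,2,0.4],[40,-10,0,0,0.4],[33,-9,0,0,0.4],[0,0,0,0,0.4],[0,0,-30,0,0.4],[0,0,-30,0,0.4],[0,0,0,0,0.4]]'; python3 st.py
```

```text
time_s: 35.4
position: [0.5287, -0.0397, 0.067]
orientation: [0.723, 0.691, -0.002, -0.002]
contact_force: [-0.8, 0.2, 0.4]
opening: 0.398
finger_force: 0.0
[ 0.52  0.51 -0.63  1.94  0.41  0.82 -0.37] [528.7 -39.7  67. ] lean deg xy [-0.35  0.01] a 87.5
```

```bash
python3 -m pendant '[[1,0,-25,0,0.4],[0,0,-15,0,0.4],[0,0,-7,0,0.4],[0,0,0,0,0.4]]'; python3 -m pendant '[[0,0,-3,0,0.4],[0,0,0,0,0.4]]'; python3 st.py
```

```text
time_s: 35.8
position: [0.5322, -0.0398, 0.0229]
orientation: [0.723, 0.691, -0.001, -0.0]
contact_force: [-0.4, 0.3, -0.7]
opening: 0.402
finger_force: 0.0
time_s: 36.0
position: [0.5328, -0.04, 0.0204]
orientation: [0.723, 0.691, -0.0, 0.0]
contact_force: [0.7, -0.8, -0.2]
opening: 0.399
finger_force: 0.0
[ 0.48  0.59 -0.58  1.96  0.47  0.74 -0.43] [532.8 -40.   20.4] lean deg xy [ 0.01 -0.04] a 87.4
```

```bash
python3 -m pendant '[[-2.5,0,-3,0,0.4],[0,0,0,0,0.4]]'; python3 -m pendant '[[0,0,0,0,0],[0,0,0,0,0],[0,0,0,0,0],[0,0,0,0,0],[0,0,0,0,0]]'; python3 st.py
```

```text
time_s: 36.2
position: [0.5297, -0.04, 0.0169]
orientation: [0.723, 0.691, -0.0, 0.0]
contact_force: [-0.5, 0.2, 0.2]
opening: 0.401
finger_force: 0.0
time_s: 36.7
position: [0.5301, -0.0399, 0.017]
orientation: [0.723, 0.691, -0.0, 0.0]
contact_force: [0.4, -0.1, -0.5]
opening: 0.14
finger_force: 30.0
[ 0.48  0.59 -0.58  1.96  0.48  0.73 -0.43] [530.1 -39.9  17. ] lean deg xy [-0.02 -0.03] a 87.4
```

```bash
python3 -m pendant '[[0,0,15,0,0],[0,0,30,0,0],[0,0,40,0,0],[0,0,40,0,0],[0,0,10,0,0],[-3,-30,0,-8,0],[-3,-35,0,-8,0],[-3,-35,0,-8,0],[-3,-35,0,-8,0],[-3,-35,0,-8,0]]'
python3 -m pendant '[[-3,-35,0,-8,0],[-3,-35,0,-8,0],[-3,-35,0,-8,0],[-3,-30,0,-8,0],[-2,-9,0,-7.5,0],[0,0,0,0,0],[0,0,0,0,0]]'; python3 st.py
python3 - <<'E'
from h import *
c,im=cap("top");d,s=cap("side")
cv2.imwrite("pics/t5.png",np.hstack([cv2.resize(im[170:270,420:500],(400,500),interpolation=cv2.INTER_CUBIC),cv2.resize(s[230:370,260:372],(400,500),interpolation=cv2.INTER_CUBIC)]))
E
```

```text
time_s: 37.7
position: [0.5145, -0.2112, 0.1523]
orientation: [0.917, 0.4, -0.0, -0.0]
contact_force: [1.2, 0.5, -0.2]
opening: 0.131
finger_force: 30.0
time_s: 38.4
position: [0.5012, -0.3529, 0.152]
orientation: [0.997, 0.072, -0.0, -0.0]
contact_force: [-0.4, -0.7, -0.3]
opening: 0.134
finger_force: 30.0
[ 0.79  0.47 -0.3   1.69  0.16  1.01 -0.99] [ 501.2 -352.9  152. ] lean deg xy [-0.04  0.05] a 8.2
```

View pics/t5.png

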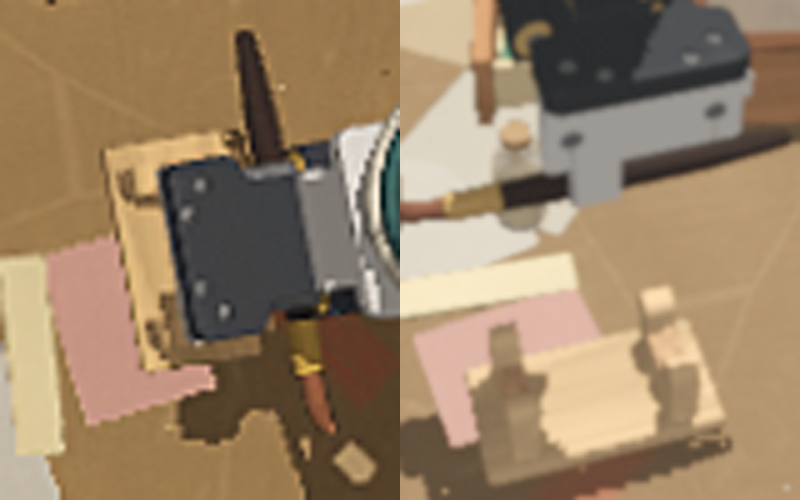

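Burnisher level and clear, stone towards the robot, over the rest (top crop (270,170); side view (600,190)). I'm lowering it.

```bash
python3 -m pendant '[[0,-1,-30,0,0],[0,0,-30,0,0],[0,0,-25,0,0],[0,0,-15,0,0],[0,0,-8,0,0],[0,0,0,0,0]]'; python3 st.py; python3 -m pendant '[[0,0,-4,0,0],[0,0,-3,0,0],[0,0,0,0,0]]'; python3 st.py
```

```text
time_s: 39.1
position: [0.5011, -0.3545, 0.0436]
orientation: [0.998, 0.07, -0.001, -0.0]
contact_force: [-0.3, 0.2, 0.3]
opening: 0.135
finger_force: 30.0
[ 0.77  0.6  -0.27  1.75  0.21  0.82 -1.03] [ 501.1 -354.5   43.6] lean deg xy [-0.06  0.05] a 8.0
time_s: 39.4
position: [0.5012, -0.355, 0.0372]
orientation: [0.998, 0.069, -0.0, -0.0]
contact_force: [-0.5, -0.1, -0.9]
opening: 0.137
finger_force: 30.0
[ 0.77  0.61 -0.27  1.75  0.21  0.8  -1.04] [ 501.2 -355.    37.2] lean deg xy [-0.01  0.  ] a 7.9
```

```bash
python3 -m pendant '[[0,0,-2.5,0,0],[0,0,0,0,0]]'; python3 -m pendant '[[0,0,-1.5,0,0],[0,0,0,0,0]]'; python3 st.py
```

```text
time_s: 39.6
position: [0.501, -0.355, 0.0344]
orientation: [0.998, 0.069, -0.0, -0.0]
contact_force: [0.6, -0.0, -0.1]
opening: 0.14
finger_force: 30.0
time_s: 39.8
position: [0.5012, -0.355, 0.033]
orientation: [0.998, 0.069, -0.0, -0.0]
contact_force: [-0.0, -0.4, -0.5]
opening: 0.136
finger_force: 30.0
[ 0.77  0.62 -0.27  1.76  0.22  0.8  -1.04] [ 501.2 -355.    33. ] lean deg xy [-0.02  0.01] a 7.9
```

```bash
python3 -m pendant '[[0,0,-1.5,0,0],[0,0,0,0,0]]'; python3 -m pendant '[[0,0,-1.5,0,0],[0,0,0,0,0]]'; python3 st.py
```

```text
time_s: 40.0
position: [0.5013, -0.3551, 0.0328]
orientation: [0.998, 0.069, -0.0, 0.0]
contact_force: [-7.8, 4.3, 23.3]
opening: 0.135
finger_force: 30.0
time_s: 40.2
position: [0.5018, -0.3552, 0.0319]
orientation: [0.998, 0.069, 0.0, 0.0]
contact_force: [-9.0, 5.5, 31.3]
opening: 0.138
finger_force: 30.0
[ 0.76  0.62 -0.27  1.76  0.22  0.79 -1.04] [ 501.8 -355.2   31.9] lean deg xy [ 0.04 -0.05] a 7.9
```

```bash
python3 -m pendant '[[0,0,2,0,0],[0,0,0,0,0.18],[0,0,0,0,0.25],[0,0,0,0,0.35],[0,0,0,0,0.4],[0,0,20,0,0.4],[0,0,40,0,0.4],[0,0,40,0,0.4],[0,40,0,8,0.2],[0,45,0,8,0.1]]'
python3 -m pendant '[[-8,45,0,8,0],[-12,45,0,8,0],[-15,45,0,8,0],[-20,40,0,8,0],[-20,30,0,8,0],[-20,30,0,8,0],[0,15,0,8,0],[0,9,0,6,0]]';python3 st.py
python3 - <<'E'
from h import *
c,im=cap("top");d,s=cap("side")
cv2.imwrite("pics/t6.png",np.hstack([cv2.resize(im[170:270,420:500],(400,500),interpolation=cv2.INTER_CUBIC),cv2.resize(s[230:370,260:372],(400,500),interpolation=cv2.INTER_CUBIC)]))
E
```

```text
time_s: 41.2
position: [0.5012, -0.2702, 0.1329]
orientation: [0.978, 0.209, 0.0, 0.001]
contact_force: [1.2, 1.3, -1.2]
opening: 0.269
finger_force: 0.0
time_s: 42.0
position: [0.4057, -0.0098, 0.1322]
orientation: [0.729, 0.684, -0.0, 0.0]
contact_force: [0.4, -1.4, -1.2]
opening: 0.006
finger_force: 0.0
[ 0.64  0.18 -0.75  2.18  0.17  0.84 -0.27] [405.7  -9.8 132.2] lean deg xy [ 0.01 -0.07] a 86.3
```

View pics/t6.png

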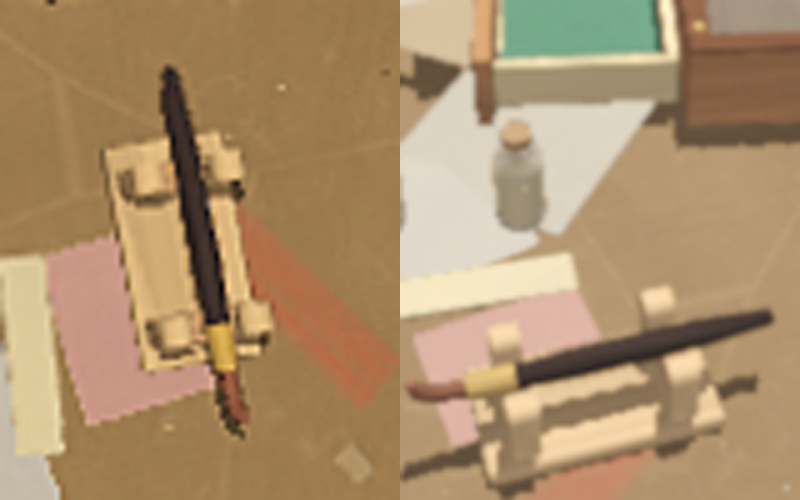

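The burnisher lies in both notches (top crop: stone at (232,410), handle end at (168,75)). Now I shut the drawer.

```bash
python3 -m pendant '[[-6,-1,-30,-1,0],[0,0,-40,0,0],[0,0,-30,0,0],[0,0,-10,0,0],[0,0,0,0,0]]'; python3 -m pendant '[[5,-0.4,0,0,0],[10,-0.8,0,0,0],[15,-1.2,0,0,0],[15,-1.2,0,0,0],[15,-1.2,0,0,0],[15,-1.2,0,0,0],[15,-1.2,0,0,0],[10,-0.8,0,0,0],[10,-0.8,0,0,0],[0,0,0,0,0]]'; python3 st.py
```

```text
time_s: 42.6
position: [0.3995, -0.0119, 0.0213]
orientation: [0.738, 0.675, -0.001, -0.001]
contact_force: [0.4, 0.5, 0.2]
opening: 0.006
finger_force: 0.0
time_s: 43.6
position: [0.5115, -0.0209, 0.0224]
orientation: [0.738, 0.675, 0.0, 0.0]
contact_force: [-0.5, 0.3, 1.1]
opening: -0.0
finger_force: 0.0
[ 0.46  0.55 -0.58  2.01  0.46  0.71 -0.5 ] [511.5 -20.9  22.4] lean deg xy [ 0.06 -0.02] a 84.9
```

```bash
python3 -m pendant '[[4,-0.3,0,0,0],[4,-0.3,0,0,0],[0,0,0,0,0]]'; python3 -m pendant '[[3,-0.2,0,0,0],[0,0,0,0,0]]';  python3 -m pendant '[[3,-0.2,0,0,0],[0,0,0,0,0]]'; python3 -m pendant '[[2,-0.2,0,0,0],[0,0,0,0,0]]'
```

```text
time_s: 43.9
position: [0.5184, -0.0213, 0.022]
orientation: [0.738, 0.675, -0.0, 0.0]
contact_force: [-0.1, -0.1, 0.4]
opening: 0.006
finger_force: 0.0
time_s: 44.1
position: [0.5212, -0.0215, 0.0219]
orientation: [0.738, 0.675, -0.0, 0.0]
contact_force: [-0.1, 0.5, 0.0]
opening: 0.007
finger_force: 0.0
time_s: 44.3
position: [0.5243, -0.0218, 0.0219]
orientation: [0.738, 0.675, -0.0, 0.0]
contact_force: [-1.0, -0.1, -0.2]
opening: 0.005
finger_force: 0.0
time_s: 44.5
position: [0.5262, -0.0219, 0.0219]
orientation: [0.738, 0.675, -0.0, 0.0]
contact_force: [-0.7, 0.1, 0.2]
opening: 0.003
finger_force: 0.0
```

```bash
python3 - <<'E'
from h import *
c,im=cap("top");cv2.imwrite("pics/t7.png",cv2.resize(im[130:260,250:400],None,fx=4,fy=4,interpolation=cv2.INTER_CUBIC))
E
python3 -m pendant '[[3,-0.2,0,0,0]]';python3 -m pendant '[[0,0,0,0,0]]'; python3 -m pendant '[[3,-0.2,0,0,0]]'
```

```text
time_s: 44.65
position: [0.527, -0.022, 0.0216]
orientation: [0.738, 0.675, -0.002, -0.001]
contact_force: [-26.7, 3.5, 17.4]
opening: 0.003
finger_force: 13.5
time_s: 44.75
position: [0.5268, -0.022, 0.0214]
orientation: [0.738, 0.675, -0.002, -0.001]
contact_force: [-14.3, 1.1, 9.6]
opening: 0.007
finger_force: 7.5
time_s: 44.85
position: [0.5272, -0.0221, 0.0211]
orientation: [0.737, 0.675, -0.004, -0.003]
contact_force: [-47.9, 3.9, 43.2]
opening: 0.008
finger_force: 24.7
```

View pics/t7.png

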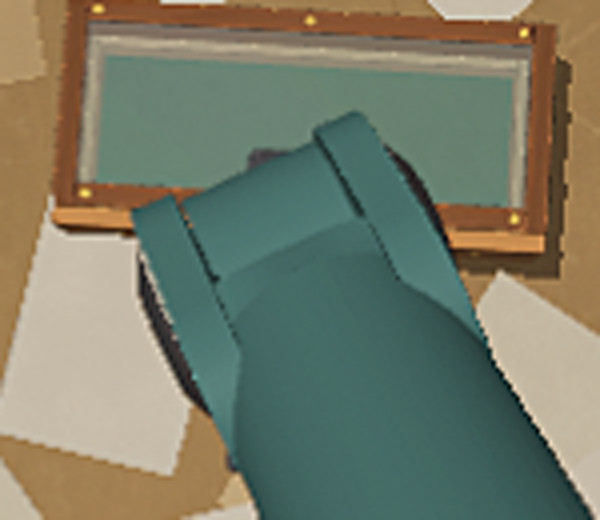

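The drawer is shut: the force stall comes at the predicted 115 mm travel, and the front is flush in the picture. I back off and fetch the vial.

```bash
python3 -m pendant '[[-6,0.4,0,0,0],[-21,1,0,0,0],[0,0,40,0,0.2],[0,0,50,0,0.65],[0,20,45,8,0.65],[0,35,0,8,0.65],[0,35,0,8,0.65],[0,35,0,8,0.65],[0,35,0,8,0.65],[0,35,0,8,0.65]]'
python3 -m pendant '[[0,35,0,8,0.65],[0,35,0,8,0.65],[2,35,0,8,0.65],[3,20,0,8,0.65],[0,0,0,8,0.65],[0,0,0,2,0.65],[0,0,0,0,0.65],[0,0,0,0,0.65]]'; python3 st.py
```

```text
time_s: 45.85
position: [0.5051, 0.1753, 0.1572]
orientation: [0.397, 0.918, -0.0, 0.001]
contact_force: [0.8, -0.7, 0.5]
opening: 0.632
finger_force: 0.0
time_s: 46.65
position: [0.5102, 0.2989, 0.1569]
orientation: [0.045, 0.999, -0.0, 0.0]
contact_force: [-0.2, -0.2, -0.3]
opening: 0.647
finger_force: 0.0
[ 0.16  0.63 -1.04  1.72  0.6   1.14  0.42] [510.2 298.9 156.9] lean deg xy [ 0.03 -0.02] a 174.8
```

```bash
python3 -m pendant '[[-5,1,-35,0,0.65],[0,0,-40,0,0.65],[0,0,-35,0,0.65],[0,0,-15,0,0.65],[0,0,-7,0,0.65],[0,0,0,0,0.65]]'; python3 st.py;python3 -m pendant '[[0,0,0,0,0.25],[0,0,0,0,0.25],[0,0,0,0,0.25],[0,0,0,0,0.25],[0,0,0,0,0.25],[0,0,0,0,0.25]]';python3 st.py
```

```text
time_s: 47.25
position: [0.5053, 0.3003, 0.0253]
orientation: [0.044, 0.999, -0.0, 0.0]
contact_force: [-0.6, -0.6, 0.7]
opening: 0.649
finger_force: 0.0
[ 0.07  0.78 -0.91  1.81  0.76  0.94  0.3 ] [505.3 300.3  25.3] lean deg xy [ 0.04 -0.01] a 174.9
time_s: 47.85
position: [0.5052, 0.3001, 0.0252]
orientation: [0.044, 0.999, -0.0, 0.0]
contact_force: [-0.5, -1.1, 6.0]
opening: 0.295
finger_force: 30.0
[ 0.07  0.78 -0.91  1.81  0.76  0.94  0.3 ] [505.2 300.1  25.2] lean deg xy [ 0.05 -0.02] a 174.9
```

```bash
python3 -m pendant '[[0,0,15,0,0.25],[0,0,30,0,0.25],[0,0,40,0,0.25],[-1,-35,15,0,0.25],[-1,-39,0,0,0.25],[-1,-40,0,0,0.25],[-1,-40,0,0,0.25],[-1,-40,0,0,0.25],[-1,-40,0,0,0.25],[-1,-40,0,0,0.25]]'
python3 -m pendant '[[-1,-38,0,0,0.25],[0,0,0,0,0.25],[0,0,0,0,0.25],[0,0,-40,0,0.25],[0,0,-30,0,0.25],[0,0,-20,0,0.25],[0,0,-10,0,0.25],[0,0,-5,0,0.25],[0,0,0,0,0.25]]'; python3 st.py
```

```text
time_s: 48.85
position: [0.4978, 0.0246, 0.1258]
orientation: [0.044, 0.999, -0.0, 0.001]
contact_force: [0.6, -0.3, -0.0]
opening: 0.299
finger_force: 30.0
time_s: 49.75
position: [0.4973, -0.0113, 0.0203]
orientation: [0.044, 0.999, -0.0, 0.0]
contact_force: [-0.2, -0.4, 0.2]
opening: 0.299
finger_force: 30.0
[ 0.71  0.67 -0.94  2.04  0.76  0.82  0.8 ] [497.3 -11.3  20.3] lean deg xy [ 0.05 -0.01] a 175.0
```

```bash
python3 -m pendant '[[0,0,-4,0,0.25],[0,0,-2,0,0.25],[0,0,0,0,0.25]]'; python3 -m pendant '[[0,0,-1.5,0,0.25],[0,0,0,0,0.25]]';python3 st.py
```

```text
time_s: 50.05
position: [0.4971, -0.0121, 0.0141]
orientation: [0.044, 0.999, -0.0, 0.0]
contact_force: [-0.2, -1.1, -1.2]
opening: 0.299
finger_force: 30.0
time_s: 50.25
position: [0.4975, -0.012, 0.0131]
orientation: [0.044, 0.999, -0.0, 0.001]
contact_force: [-3.1, -2.1, 12.8]
opening: 0.298
finger_force: 30.0
[ 0.7   0.68 -0.93  2.04  0.77  0.81  0.79] [497.5 -12.   13.1] lean deg xy [ 0.07 -0.06] a 174.9
```

```bash
python3 -m pendant '[[0,0,1,0,0.35],[0,0,0,0,0.6],[0,0,0,0,0.65],[0,0,0,0,0.65],[0,0,35,0,0.65],[0,0,45,0,0.65],[0,0,45,0,0.8],[-5,35,25,-5,1],[-7,40,0,-5,1],[-7,40,0,0,1]]'
python3 -m pendant '[[-7,40,0,0,1],[-7,40,0,0,1],[-7,40,0,0,1],[-7,40,0,0,1],[-7,40,0,0,1],[-7,40,0,0,1],[-6,17,0,0,1],[0,0,0,0,1],[0,0,0,0,1]]'; python3 st.py
```

```text
time_s: 51.25
position: [0.4781, 0.1039, 0.1643]
orientation: [0.134, 0.991, -0.0, 0.001]
contact_force: [0.8, 0.3, -0.6]
opening: 0.955
finger_force: 0.0
time_s: 52.15
position: [0.4299, 0.3598, 0.1632]
orientation: [0.131, 0.991, -0.0, 0.0]
contact_force: [0.3, -1.4, 0.2]
opening: 0.997
finger_force: 0.0
[ 0.03  0.56 -1.05  1.79  0.54  1.11  0.11] [429.9 359.8 163.2] lean deg xy [ 0.01 -0.05] a 165.0
```

```bash
python3 -m pendant '[[1,0,-35,0,1],[0,0,-40,0,1],[0,0,-35,0,1],[0,0,-15,0,1],[0,0,-5,0,1],[0,0,0,0,1]]'; python3 st.py;python3 -m pendant '[[0,0,0,0,0.55],[0,0,0,0,0.55],[0,0,0,0,0.55],[0,0,0,0,0.55],[0,0,0,0,0.55]]';python3 st.py
sed 's/d,im=cap("side")/d,im=cap("side");im=cv2.imread("pics\/side0.png")/' lab.py > lab0.py; python3 lab0.py .029 .032 x.png 0 .4855 -.111
```

```text
time_s: 52.75
position: [0.4315, 0.36, 0.034]
orientation: [0.131, 0.991, -0.0, 0.0]
contact_force: [0.0, -0.2, 0.2]
opening: 1.001
finger_force: 0.0
[-0.08  0.72 -0.9   1.88  0.72  0.91 -0.02] [431.5 360.   34. ] lean deg xy [ 0.04 -0.01] a 164.9
time_s: 53.25
position: [0.4311, 0.3601, 0.0336]
orientation: [0.131, 0.991, -0.0, 0.0]
contact_force: [0.9, -0.2, 2.9]
opening: 0.616
finger_force: 30.0
[-0.08  0.72 -0.9   1.88  0.72  0.91 -0.02] [431.1 360.1  33.6] lean deg xy [ 0.04 -0.03] a 164.9
camaz -91.8 pos [0.4311 0.3601 0.0336]
[(-171, 69, 163), (-167, 64, 162), (-163, 58, 158), (-159, 52, 153), (-155, 48, 150), (-151, 44, 149), (-147, 41, 150), (-143, 40, 154), (-139, 40, 156), (-135, 39, 157), (-131, 38, 157), (-127, 40, 156), (-123, 42, 156), (-119, 45, 157), (-115, 46, 157), (-111, 48, 157), (-107, 47, 158), (-103, 49, 157), (-99, 64, 149), (-95, 98, 136), (-91, 129, 129), (-87, 140, 127), (-83, 140, 126), (-79, 140, 126), (-75, 140, 125), (-71, 140, 124), (-67, 140, 123), (-63, 139, 122), (-59, 139, 121), (-55, 139, 120), (-51, 140, 119), (-47, 139, 117), (-43, 139, 116), (-39, 139, 115), (-35, 135, 119), (-31, 131, 124), (-27, 124, 133), (-23, 116, 143), (-19, 111, 150), (-15, 107, 156), (-11, 105, 160)]
```

```bash
python3 -m pendant '[[0,0,15,0,0.55],[0,0,30,0,0.55],[0,0,40,0,0.55],[2,-10,40,-8,0.55],[3,-20,0,-8,0.55],[3,-25,0,-8,0.55],[3,-25,0,-8,0.55],[3,-25,0,-8,0.55],[3,-25,0,-8,0.55],[3,-25,0,-8,0.55]]'
python3 -m pendant '[[3,-25,0,-8,0.55],[3,-25,0,-8,0.55],[3,-25,0,-8,0.55],[3,-25,0,-8,0.55],[3,-25,0,-8,0.55],[3,-25,0,-8,0.55],[3,-25,0,-8,0.55],[3,-25,0,-8,0.55],[3,-25,0,-8,0.55],[3,-25,0,-8,0.55]]'
python3 -m pendant '[[3,-25,0,-8,0.55],[2,-25,0,-8,0.55],[1,-25,0,-8,0.55],[0,-16,0,-8,0.55],[0,0,0,-1,0.55],[0,0,0,0,0.55],[0,0,0,0,0.55]]';python3 st.py
```

```text
time_s: 54.3
position: [0.4508, 0.2043, 0.1593]
orientation: [0.583, 0.812, -0.0, 0.0]
contact_force: [1.1, -0.9, -3.1]
opening: 0.61
finger_force: 30.0
time_s: 55.3
position: [0.481, -0.0454, 0.1593]
orientation: [0.969, 0.248, 0.0, -0.0]
contact_force: [0.9, 0.5, -1.5]
opening: 0.615
finger_force: 30.0
time_s: 56.0
position: [0.4872, -0.1348, 0.1588]
orientation: [0.999, -0.034, -0.0, -0.0]
contact_force: [0.4, 0.8, -2.0]
opening: 0.612
finger_force: 30.0
[ 0.52  0.28 -0.37  1.94  0.12  0.94 -1.54] [ 487.2 -134.8  158.8] lean deg xy [-0.01  0.05] a -3.8
```

```bash
python3 -m pendant '[[-1,12,-20,0,0.55],[-1,12,-30,0,0.55],[0,0,-30,0,0.55],[0,0,-30,0,0.55],[0,0,-15,0,0.55],[0,0,-7,0,0.55],[0,0,0,0,0.55]]';python3 st.py
```

```text
time_s: 56.7
position: [0.4849, -0.1112, 0.0262]
orientation: [0.999, -0.035, -0.001, -0.0]
contact_force: [0.2, 0.4, -1.9]
opening: 0.616
finger_force: 30.0
[ 0.43  0.48 -0.32  2.05  0.24  0.65 -1.69] [ 484.9 -111.2   26.2] lean deg xy [-0.08  0.06] a -4.0
```

Expected contact is near z=21.6.

```bash
python3 -m pendant '[[0,0,-3,0,0.55],[0,0,-1.5,0,0.55],[0,0,0,0,0.55]]'; python3 -m pendant '[[0,0,-1.5,0,0.55],[0,0,0,0,0.55]]';python3 st.py
```

```text
time_s: 57.0
position: [0.4853, -0.112, 0.0224]
orientation: [0.999, -0.035, 0.0, -0.0]
contact_force: [0.1, -0.2, -1.8]
opening: 0.616
finger_force: 30.0
time_s: 57.2
position: [0.4857, -0.1121, 0.0214]
orientation: [0.999, -0.035, 0.0, 0.0]
contact_force: [-4.3, 1.1, 15.0]
opening: 0.611
finger_force: 30.0
[ 0.43  0.48 -0.32  2.05  0.25  0.64 -1.69] [ 485.7 -112.1   21.4] lean deg xy [ 0.04 -0.01] a -4.1
```

```bash
python3 -m pendant '[[0,0,1,0,0.65],[0,0,0,0,0.8],[0,0,0,0,0.95],[0,0,0,0,1],[0,0,40,0,1],[0,0,45,0,1],[0,0,50,0,1],[4,20,10,8,1],[4,25,0,8,1],[4,25,0,8,1]]'
python3 -m pendant '[[5,25,0,8,1],[5,25,0,8,1],[5,25,0,8,1],[5,25,0,8,1],[5,25,0,8,1],[5,25,0,8,1],[5,25,0,8,1],[5,25,0,8,1],[5,25,0,8,1],[5,25,0,8,1]]'
python3 -m pendant '[[5,25,0,8,1],[5,25,0,8,1],[5,25,0,8,1],[5,25,0,8,1],[5,25,0,8,1],[5,25,0,8,1],[2,2,0,8,1],[0,0,0,2,1],[0,0,0,0,1],[0,0,0,0,1]]';python3 st.py
python3 m.py | grep -E "amb|vial"; python3 lab.py .029 .032 x.png 0 .4855 -.111 | tail -1; python3 lab.py .031 .028 x.png .012 .580 .360 | tail -1
```

```text
time_s: 58.2
position: [0.4973, -0.0413, 0.167]
orientation: [0.984, 0.176, 0.0, 0.0]
contact_force: [-0.2, 0.8, 0.5]
opening: 0.998
finger_force: 0.0
time_s: 59.2
position: [0.5472, 0.209, 0.1664]
orientation: [0.641, 0.767, -0.0, 0.0]
contact_force: [-0.9, -0.6, 0.7]
opening: 0.996
finger_force: 0.0
time_s: 60.2
position: [0.579, 0.3598, 0.1662]
orientation: [0.192, 0.981, -0.0, 0.0]
contact_force: [0.4, -0.5, -0.0]
opening: 1.001
finger_force: 0.0
[ 0.    0.75 -0.97  1.47  0.63  1.25  0.15] [579.  359.8 166.2] lean deg xy [ 0.01 -0.04] a 157.8
amb [363.5 227.2] 394 ctr [ 485.3 -112.3] corners [[512.0, -88.0], [511.0, -138.0], [460.0, -136.0], [461.0, -87.0]] sz 0.0495 0.0517
vial [317.8 221.3] 56 ctr [501.7  -5. ] corners [[512.0, 4.0], [512.0, -25.0], [483.0, -24.0], [484.0, 4.0]] sz 0.0286 0.0285
[(-171, 67, 174), (-167, 62, 172), (-163, 57, 165), (-159, 51, 158), (-155, 46, 155), (-151, 41, 154), (-147, 40, 154), (-143, 40, 156), (-139, 41, 157), (-135, 43, 157), (-131, 45, 158), (-127, 47, 159), (-123, 47, 159), (-119, 48, 160), (-115, 52, 158), (-111, 69, 151), (-107, 104, 13
[... 392 characters left out ...]
6), (-11, 104, 161)]
[(-175, 93, 138), (-171, 87, 138), (-167, 80, 137), (-163, 73, 136), (-159, 62, 135), (-155, 56, 136), (-151, 52, 138), (-147, 48, 142), (-143, 48, 146), (-139, 46, 151), (-135, 45, 154), (-131, 44, 157), (-127, 46, 157), (-123, 46, 157), (-119, 47, 157), (-115, 47, 157), (-111, 43, 160), (-107, 42, 162), (-103, 41, 163), (-99, 42, 162), (-95, 44, 161), (-91, 45, 160), (-87, 46, 158), (-83, 46, 158), (-79, 47, 156), (-75, 48, 155), (-71, 49, 153), (-67, 49, 151), (-63, 48, 150), (-59, 48, 149), (-55, 46, 150), (-51, 46, 148), (-47, 49, 145), (-43, 53, 141), (-39, 65, 135), (-35, 78, 130), (-31, 91, 128), (-27, 105, 130), (-23, 116, 133), (-19, 123, 136), (-15, 128, 137)]
```

```bash
python3 -m pendant '[[1,0,-35,0,1],[0,0,-45,0,1],[0,0,-35,0,1],[0,0,-15,0,1],[0,0,-5,0,1],[0,0,0,0,1]]'; python3 st.py;python3 -m pendant '[[0,0,0,0,0.55],[0,0,0,0,0.55],[0,0,0,0,0.55],[0,0,0,0,0.55],[0,0,0,0,0.55]]';python3 st.py
python3 -m pendant '[[0,0,15,0,0.55],[0,0,30,0,0.55],[0,0,40,0,0.55],[-4,-15,40,8,0.55],[-8,-30,0,8,0.55],[-8,-30,0,8,0.55],[-8,-30,0,8,0.55],[-8,-30,0,8,0.55],[-8,-30,0,8,0.55],[-8,-30,0,8,0.55]]'
python3 -m pendant '[[-8,-30,0,0,0.55],[-8,-30,0,0,0.55],[-8,-20,0,0,0.55],[0,0,0,0,0.55],[0,0,0,0,0.55]]'; python3 st.py
```

```text
time_s: 61.0
position: [0.5803, 0.3605, 0.0323]
orientation: [0.191, 0.982, 0.0, 0.0]
contact_force: [0.2, -0.3, -0.1]
opening: 0.999
finger_force: 0.0
[-0.04  0.89 -0.87  1.55  0.75  1.06  0.07] [580.3 360.5  32.3] lean deg xy [0.05 0.01] a 157.9
time_s: 61.5
position: [0.5802, 0.3601, 0.0318]
orientation: [0.191, 0.982, -0.0, 0.0]
contact_force: [-0.1, -0.9, 3.5]
opening: 0.656
finger_force: 30.0
[-0.04  0.89 -0.87  1.55  0.75  1.06  0.07] [580.2 360.1  31.8] lean deg xy [ 0.05 -0.02] a 157.9
time_s: 62.5
position: [0.5275, 0.1639, 0.1571]
orientation: [-0.295, 0.956, -0.0, 0.0]
contact_force: [0.9, -1.1, -2.1]
opening: 0.658
finger_force: 30.0
time_s: 63.0
position: [0.5042, 0.0848, 0.1572]
orientation: [-0.292, 0.957, -0.001, 0.001]
contact_force: [-0.1, 1.3, -1.6]
opening: 0.655
finger_force: 30.0
[ 0.73  0.58 -1.24  1.92  0.62  1.11  1.4 ] [504.2  84.8 157.2] lean deg xy [ 0.09 -0.04] a -146.1
```

```bash
python3 lab.py .031 .028 l8.png .1374
python3 -m pendant '[[0,0,0,-8,0.55],[0,0,0,-8,0.55],[0,0,0,-8,0.55],[0,0,0,-8,0.55],[0,0,0,-8,0.55],[0,0,0,-8,0.55],[0,0,0,-8,0.55],[0,0,0,-8,0.55],[0,0,0,-8,0.55],[0,0,0,-8,0.55]]'
python3 -m pendant '[[0,0,0,-8,0.55],[0,0,0,-8,0.55],[0,0,0,-8,0.55],[0,0,0,-8,0.55],[0,0,0,0,0.55],[0,0,0,0,0.55]]';python3 st.py;python3 lab.py .031 .028 l9.png .1374
```

```text
camaz -92.7 pos [0.5042 0.0848 0.1572]
[(-172, 134, 124), (-168, 135, 120), (-164, 136, 115), (-160, 140, 108), (-156, 142, 100), (-152, 145, 97), (-148, 147, 94), (-144, 148, 95), (-140, 147, 97), (-136, 141, 99), (-132, 124, 106), (-128, 95, 118), (-124, 69, 137), (-120, 54, 151), (-116, 45, 159), (-112, 41, 162), (-108, 40, 163), (-104, 41, 162), (-100, 43, 159), (-96, 42, 159), (-92, 40, 161), (-88, 40, 162), (-84, 42, 163), (-80, 41, 163), (-76, 39, 161), (-72, 31, 156), (-68, 21, 150), (-64, 16, 146), (-60, 13, 145), (-56, 13, 145), (-52, 13, 146), (-48, 13, 146), (-44, 12, 146), (-40, 11, 147), (-36, 12, 147), (-32, 11, 147), (-28, 11, 148), (-24, 14, 148), (-20, 15, 149), (-16, 15, 149), (-12, 17, 149)]
time_s: 64.05
position: [0.5041, 0.0865, 0.1567]
orientation: [0.393, 0.92, -0.0, 0.0]
contact_force: [-1.0, 0.6, -1.8]
opening: 0.657
finger_force: 30.0
time_s: 64.65
position: [0.5041, 0.0861, 0.1566]
orientation: [0.627, 0.779, -0.0, 0.0]
contact_force: [0.2, -0.2, -2.0]
opening: 0.658
finger_force: 30.0
[ 0.44  0.37 -0.8   1.92  0.32  0.98 -0.3 ] [504.1  86.1 156.6] lean deg xy [-0.01 -0.03] a 102.3
camaz -92.7 pos [0.5041 0.0861 0.1566]
[(-172, 17, 139), (-168, 19, 137), (-164, 24, 135), (-160, 31, 134), (-156, 37, 133), (-152, 43, 137), (-148, 47, 143), (-144, 50, 147), (-140, 49, 150), (-136, 49, 151), (-132, 49, 152), (-128, 50, 152), (-124, 49, 152), (-120, 50, 152), (-116, 49, 153), (-112, 46, 157), (-108, 44, 161), (-104, 45, 161), (-100, 50, 158), (-96, 53, 156), (-92, 59, 151), (-88, 72, 137), (-84, 99, 118), (-80, 133, 104), (-76, 151, 99), (-72, 148, 99), (-68, 148, 99), (-64, 148, 98), (-60, 147, 97), (-56, 147, 96), (-52, 147, 95), (-48, 147, 94), (-44, 148, 92), (-40, 147, 89), (-36, 146, 89), (-32, 141, 90), (-28, 135, 90), (-24, 119, 94), (-20, 100, 96), (-16, 81, 96), (-12, 66, 96)]
```

```bash
python3 -m pendant '[[-1,-0.5,-20,-8,0.55],[-0.5,0,-35,-8,0.55],[0,0,-35,-7,0.55],[0,0,-25,0,0.55],[0,0,-10,0,0.55],[0,0,-5,0,0.55],[0,0,0,0,0.55]]';python3 st.py; python3 -m pendant '[[0,0,-3,0,0.55],[0,0,-2,0,0.55],[0,0,0,0,0.55]]'; python3 st.py
```

```text
time_s: 65.4
position: [0.5028, 0.0848, 0.0268]
orientation: [0.771, 0.636, -0.0, -0.0]
contact_force: [1.1, 0.3, -1.0]
opening: 0.656
finger_force: 30.0
[ 0.26  0.54 -0.6   2.01  0.46  0.72 -0.81] [502.8  84.8  26.8] lean deg xy [-0.01 -0.  ] a 79.0
time_s: 65.7
position: [0.5028, 0.0845, 0.0217]
orientation: [0.772, 0.636, -0.0, 0.0]
contact_force: [-0.4, -0.9, -1.8]
opening: 0.658
finger_force: 30.0
[ 0.25  0.55 -0.59  2.01  0.47  0.71 -0.82] [502.8  84.5  21.7] lean deg xy [ 0.01 -0.03] a 78.9
```

```bash
python3 -m pendant '[[0,0.7,-1.5,0,0.55],[0,0,0,0,0.55]]'; python3 -m pendant '[[0,0,-1.5,0,0.55],[0,0,0,0,0.55]]'; python3 st.py
```

```text
time_s: 65.9
position: [0.5026, 0.0853, 0.02]
orientation: [0.772, 0.636, -0.0, 0.0]
contact_force: [-0.4, 0.7, -2.6]
opening: 0.655
finger_force: 30.0
time_s: 66.1
position: [0.5027, 0.0855, 0.0193]
orientation: [0.772, 0.636, -0.0, 0.0]
contact_force: [-8.0, -1.4, 22.1]
opening: 0.654
finger_force: 30.0
[ 0.25  0.56 -0.59  2.01  0.47  0.71 -0.83] [502.7  85.5  19.3] lean deg xy [ 0.01 -0.05] a 79.0
```

```bash
python3 -m pendant '[[0,0,1.5,0,0.75],[0,0,0,0,0.9],[0,0,0,0,0.9],[0,0,0,0,0.9],[0,0,40,0,0.9],[0,0,45,0,0.9],[0,0,50,0,0.9],[0,40,20,0,1],[0,45,0,0,1],[0,45,0,0,1]]'
python3 -m pendant '[[0,45,0,0,1],[0,45,0,0,1],[0,45,0,0,1],[0,45,0,0,1],[0,0,0,0,1]]'
python3 - <<'E'
from m import *
c,t=cap("top");d,s=cap("side");t0=cv2.imread("pics/top0.png");s0=cv2.imread("pics/side0.png")
# per-patch shift old->new by template match, subpixel via upscaling
def sh(a,b,x,y,r,m=5):
    A=cv2.resize(a[y-r:y+r,x-r:x+r],None,fx=8,fy=8,interpolation=cv2.INTER_CUBIC);B=cv2.resize(b[y-r-m:y+r+m,x-r-m:x+r+m],None,fx=8,fy=8,interpolation=cv2.INTER_CUBIC)
    q=cv2.matchTemplate(B,A,cv2.TM_CCOEFF_NORMED);_,v,_,l=cv2.minMaxLoc(q);return (l[0]/8-m,l[1]/8-m,round(v,3))
for n,x,y,r in[("red",281,222,13),("vial",321,223,7),("amb",363,228,13),("handle",324,206,12)]: print("top",n,sh(t0,t,x,y,r))
for n,x,y,r in[("redlid",295,181,12),("vial",295,203,6),("amblid",293,226,13)]: print("side",n,sh(s0,s,x,y,r))
a=t[125:245,250:400];b=s[165:285,250:370]
cv2.imwrite("pics/f1.png",np.hstack([cv2.resize(a,(450,360),interpolation=cv2.INTER_CUBIC),cv2.resize(b,(340,360),interpolation=cv2.INTER_CUBIC)]))
E
python3 lab.py .031 .028 x.png 0 .5025 .085 | tail -1
```

```text
time_s: 67.1
position: [0.503, 0.2163, 0.1758]
orientation: [0.773, 0.635, 0.0, 0.001]
contact_force: [0.9, 0.2, 0.1]
opening: 1.0
finger_force: 0.0
time_s: 67.6
position: [0.4999, 0.4014, 0.1746]
orientation: [0.77, 0.638, -0.0, -0.002]
contact_force: [-0.9, -0.8, 0.2]
opening: 0.997
finger_force: 0.0
top red (0.125, 0.125, 0.965)
top vial (0.375, 0.125, 0.769)
top amb (0.125, 0.0, 0.987)
top handle (0.125, -2.0, 0.931)
side redlid (0.0, 0.125, 0.997)
side vial (0.0, 0.375, 0.749)
side amblid (0.0, 0.125, 0.997)
[(-172, 47, 164), (-168, 50, 159), (-164, 53, 153), (-160, 54, 149), (-156, 55, 144), (-152, 56, 141), (-148, 53, 141), (-144, 50, 142), (-140, 47, 146), (-136, 45, 151), (-132, 45, 154), (-128, 46, 155), (-124, 48, 155), (-120, 51, 154), (-116, 59, 149), (-112, 75, 143), (-108, 98, 140), (-104, 118, 144), (-100, 118, 153), (-96, 116, 156), (-92, 117, 155), (-88, 120, 149), (-84, 125, 140), (-80, 131, 126), (-76, 141, 111), (-72, 145, 102), (-68, 147, 99), (-64, 147, 98), (-60, 147, 96), (-56, 147, 94), (-52, 147, 92), (-48, 149, 91), (-44, 148, 91), (-40, 147, 92), (-36, 123, 102), (-32, 91, 119), (-28, 70, 134), (-24, 57, 152), (-20, 48, 166), (-16, 42, 177), (-12, 38, 185)]
```

View pics/f1.png

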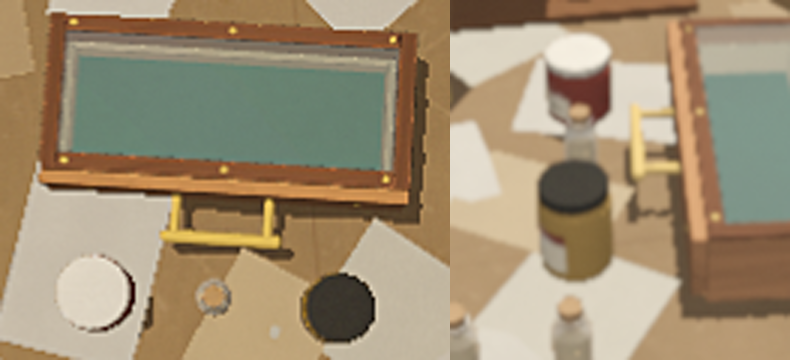

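The final view shows the three pots upright on their spots (top crop (95,292), (213,297), (338,307)), the two labels facing out, and the drawer flush. I'm handing it in.

```bash
python3 -c "
from plant import ctrl;print(ctrl.close_job())"
```

```text
the job is handed in; nothing more can be done
None
```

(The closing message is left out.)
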